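# Switch the scale's program and weigh the square pot mouth-down

### The arm

A 6-joint arm with a two-finger parallel gripper is mounted at the origin on the work surface. World frame = base frame: x ahead of the robot, y to its left, z up, the work surface at z = 0. Lengths are in m, angles in rad, forces in N, time in s.
With the tool pointing down it reaches from about 0.35 to 0.85 m from the base axis. Payload 8.1 kg.
Tool frame: the origin (TCP) lies on the centre line of the jaws, within the pads' length; the fingertips stand bot.nose_length ahead of it and the grasp point (between the pads) lies 3 mm ahead of it (bot.nose_length is the distance from the TCP to the fingertips, in m); x points along the fingers, z is the direction in which the jaws open and shut, and the axes are right-handed (so a half turn about x gives the same grasp; the last joint's range is limited). The gripper opens to 93 mm and grips with 3 to 60 N. Pads are 15 mm wide; open, the fingers measure 128 mm over their backs; the gripper's body (75 mm by 188 mm) begins 65 mm behind the grasp point.
Start: joints at [-1.398, 0.13, 1.488, -0, 1.523, -0.085], TCP at [0.153, -0.58, 0.212] pointing down, gripper open.
Joint ranges: [-2.96, 2.96], [-0.89, 2.26], [0.02, 2.5], [-1.34, 4.48], [0, 2.73], [-2.66, 2.66]. Speed limits (rad/s): [2.39, 2.39, 2.79, 3.14, 3.14, 3.14].

### API

Orientations are given as a 3x3 rotation matrix whose columns are the frame's x, y, z axes.
In Python, from workcell import bot, read_camera, get_calibration gives the robot as it stands. The module is installed in compiled form; this text tells all that it offers.
- The arm moves only by the shell command python3 -m handwheel 'ROWS' [FORCE]. ROWS is JSON, a list that holds one entry, the list of rows, each a list of 7 numbers: the turn, a rotation vector about the tool's x, y, z in rad, then the shift along the tool's x, y, z in units of 40 mm (1.0 is 40 mm), then the finger opening in mm, from 0 to 93. A call has 1 to 20 rows; each row shifts and turns the pose as measured when the row begins, along the tool's axes as they then stand; what a row does not reach is not made up. A row lasts 1/10 s, in which the tool goes at most 50 mm and 8.59 degrees, less where a joint would pass 70% of its speed; a pose out of reach is approached as far as the arm can. A call is refused whole if a number of a shift passes 1 or a number of a turn 0.15, either way. A call with a gripper value outside its range is refused whole. The fingers move at their own pace and stop on an object; FORCE is the grip in N (left out, the last holds). Time passes only in rows, so rows that do not move let the fingers close. It gives the time, the measured TCP pose, the force and the opening at its end, in the units of the state.
- bot.read_state(): the state, without advancing time (a new reading comes with each control period).
- read_camera(name): name is "scene" or "side" or "wrist"; returns the picture (384x512x3 uint8, blue, green, red); there is no depth.
- get_calibration(name): a dict with "fx", "fy", "cx", "cy" (pixels), "R" (3x3) and "t" (3): a world point X has camera coordinates R X + t. Camera axes: x right, y down, z forward; pixel columns grow to the right and rows downward; lengths in m; the calibration is good to about 2 mm. The wrist camera is an equidistant fisheye: a pixel r from the principal point sees the ray r / f radians off the axis. A picture is of the moment at which its call begins: read the wrist's pose just before it. get_calibration takes no time and is no camera call; for the wrist camera it gives the pose at the moment of the call.
- bot.hand_in(): hands the job in, once; it reports no verdict.
The state is a dict: "time": time; "joint_pos": joint angles; "joint_velocities": joint speeds; "joint_efforts": joint torques, N m; "ee_pos": TCP position; "tool_rot": TCP orientation; "contact_force": force on the tool from outside, world axes, zero at the start; "torque": the same for the moment, N m; "opening": finger opening in m.
Only numpy, scipy, OpenCV 4.12 (cv2) and the standard library are available. Lean on these libraries where they do the work, as an engineer would, in place of code of your own. Each camera call takes 0.05 s, during which the arm holds its last target.

### The job

While the weighing plate is still empty, press the round key on the scale's console until it stays down by itself and the key that was down pops up; press none of the other keys. Then stand the square wooden pot upside down, mouth flat on the plate and wholly on it, setting it down without dropping it, and let go. Leave everything else on the table where it stands.

Things in the scene. Friction and masses are not known exactly. Their poses are not given: they have to be found in the camera images.
- console: black scale console, fixed, 150 mm deep (x) x 222 mm wide (y), origin at the centre of its underside. Flat key deck 45 mm high; along its +x side a 30 mm thick ridge with a blue screen rises to 83 mm. Four white keys stand in a row along its y, 46 mm apart, 22 mm from its centre towards -x, their order varies. They are interlocked: see key_round (joint).
- scale: bench scale, fixed: square steel weighing plate 180 x 180 mm on a black base, plate top 40 mm high; origin at the centre of its underside, x and y along the plate's edges
- plate_mid (a point): centre of the weighing plate's top face (40 mm above the table), axes as the scale's
- pot: the pot to weigh: square open wooden pot, 56 x 56 mm outside, 90 mm tall, walls and floor 6 mm, 0.15 to 0.3 kg, starting upright on the table. Origin at the centre of the outside of its bottom; z points from bottom to mouth (straight down when mouth-down, the origin then 90 mm above its support); x, y square to its flat sides. A jar (+x side) and a dish (-x side) stand close; its +y and -y sides are free.
- key_round_top (a point): centre of the top of the round key: white round cap 40 mm across; 17 mm above the deck when up (62 mm above the table), about 4.5 mm above it when latched down; x and y as the console's
- key_round (a joint): how far the round key is down, m: 0 up, about 0.0125 latched, 0.015 bottom stop; pushing it down takes about 2 to 4 N. It starts up; the key to press. Interlock: any key pushed about 6 mm down frees the one that was down, which pops up; only when pushed 13 to 15 mm down does it stay latched when let go; let go sooner, it rises again.
- key_long_top (a point): centre of the top of the long, wide key: white cap 62 mm front to back and 34 mm wide; 17 mm above the deck when up (62 mm above the table), about 4.5 mm above it when latched down; x and y as the console's
- key_long (a joint): how far the long, wide key is down, m: 0 up, about 0.0125 latched, 0.015 bottom stop; pushing it down takes about 2 to 4 N. It starts latched down (about 0.0125).
- key_square_top (a point): centre of the top of the square key: white cap 34 x 34 mm; 17 mm above the deck when up (62 mm above the table), about 4.5 mm above it when latched down; x and y as the console's
- key_square (a joint): how far the square key is down, m: 0 up, about 0.0125 latched, 0.015 bottom stop; pushing it down takes about 2 to 4 N. It starts up.
- key_narrow_top (a point): centre of the top of the narrow key: white cap 62 mm front to back and 16 mm wide; 17 mm above the deck when up (62 mm above the table), about 4.5 mm above it when latched down; x and y as the console's
- key_narrow (a joint): how far the narrow key is down, m: 0 up, about 0.0125 latched, 0.015 bottom stop; pushing it down takes about 2 to 4 N. It starts up.
- jar: tall closed turned-wood jar, round, 62 mm across, 118 mm tall, standing about 95 mm from the pot's axis on the pot's +x side; a bystander, origin at the centre of its underside
- dish: low lidded turned-wood dish, round, 66 mm across, 29 mm tall, standing about 95 mm from the pot's axis on the pot's -x side; a bystander, origin at the centre of its underside
- round_pot: round open turned-wood pot, 70 mm across, 85 mm tall, upright: not the one to weigh; a bystander, origin at the centre of its underside
- weight: steel check weight, round, 60 mm across, 76 mm tall; a bystander, origin at the centre of its underside
- tape: tape measure in a grey case, 70 x 72 x 36 mm; a bystander, origin at the centre of its underside
- mug: white ceramic mug, 80 mm across, 92 mm tall, handle on its +y side; a bystander, origin at the centre of its underside
- carton: closed cardboard carton, 70 x 80 x 60 mm; a bystander, origin at the centre of its underside
Mind the look-alikes: they are no part of the job. What is shaped like the pot but green or purple is not meant.

How it is judged:
On the way, in this order (a step that is already met when the one before it is completed fails the run):
1. the round key is latched down and not held, the other three are up, and the pot has not touched the scale (value of joint key_round between 0.01 and 0.0138 m and value of joint each of key_long, key_square, key_narrow below 0.004 m and contact force between key_round and the fingers below 0.05 N and contact force between pot and scale below 0.05 N), for 0.2 s.
2. the square pot stands mouth-down on the plate, let go (angle between pot's own z axis and vertical above 3.04 rad and x of pot in the frame of plate_mid between -0.064 and 0.064 m and y of pot in the frame of plate_mid between -0.064 and 0.064 m and z of pot in the frame of plate_mid between 0.085 and 0.095 m and contact force between pot and the fingers below 0.05 N and linear speed of pot below 0.02 m/s), for 0.2 s.
At the end, for the whole second after the job is handed in: Round key down (above 0.010), the other three up (below 0.004); square pot mouth-down on the plate (z axis within 0.1 rad of straight down, axis within 64 mm of the plate's centre along each edge, bottom 85 to 95 mm above it), released, at rest (all of step 2 and value of joint key_round above 0.01 m and value of joint each of key_long, key_square, key_narrow below 0.004 m); the robot touches nothing.
It fails at once if the pot touches the scale before the round key is down (contact force between pot and scale above 0.3 N and value of joint key_round below 0.01 m).
It fails at once if the square or the narrow key is pressed (value of joint any of key_square, key_narrow above 0.008 m).
It fails at once if the pot is dropped or thrown (faster than 0.6 m/s out of the fingers) (linear speed of pot above 0.6 m/s and contact force between pot and the fingers below 0.01 N).
It fails at once if a bystander is moved more than 30 mm or tipped (distance of any of jar, dish, round_pot, weight, tape, mug, carton from where it was at the start of the episode above 0.03 m or angle between any of jar, dish, round_pot, weight, tape, mug, carton's own z axis and vertical above 0.4 rad).
It also fails if it takes over 67 s, if anything falls off the work surface, if the arm or the gripper's body presses on something with over 40 N, if the wrist force passes 120 N, or if a joint passes its speed limit or range.

## Working session

There is one attempt and no reset: what is moved stays moved. The work goes in short steps, Python scripts to look and compute and a shell command to move; the robot and the scene stay as the last step left them, time stands still between calls to the robot, and variables do not carry over. Pictures are saved under pics/ and viewed, and the job is handed in when it is done.

```bash
mkdir -p pics; python3 - <<'E'
from workcell import bot, read_camera, get_calibration
import cv2, numpy as np
s=bot.read_state()
print(s['time'],s['ee_pos'],np.round(s['tool_rot'],3),s['opening'],bot.nose_length)
for n in ("scene","side","wrist"):
    c=get_calibration(n); print(n,c['fx'],c['fy'],c['cx'],c['cy'],np.round(c['R'],3).tolist(),np.round(c['t'],3), -np.array(c['R']).T@c['t'])
    cv2.imwrite(f"pics/{n}0.png",read_camera(n))
E
```

```text
0.0 [ 0.15285705 -0.5795991   0.21046111] [[-0.     0.967  0.255]
 [ 0.002  0.255 -0.967]
 [-1.     0.    -0.002]] 0.0932160519369297 0.022
scene 413.8573818627081 413.8573818627081 255.75595850227242 187.98615014396148 [[0.405, 0.914, 0.005], [0.772, -0.339, -0.538], [-0.49, 0.222, -0.843]] [-0.237 -0.395  1.375] [ 1.07471087 -0.22281951  0.94721687]
side 473.5782996191395 473.5782996191395 249.85679369996942 182.7012126972851 [[-1.0, 0.002, -0.021], [0.017, 0.669, -0.743], [0.013, -0.743, -0.669]] [0.559 0.035 1.339] [0.54103043 0.97051834 0.93331273]
wrist 297.3186396354542 297.3186396354542 255.70343769709916 192.3877614440213 [[0.255, -0.967, -0.001], [-0.922, -0.243, 0.302], [-0.292, -0.076, -0.953]] [-0.6   -0.035  0.393] [ 0.2351125  -0.55937374  0.38452759]
```

View pics/scene0.png

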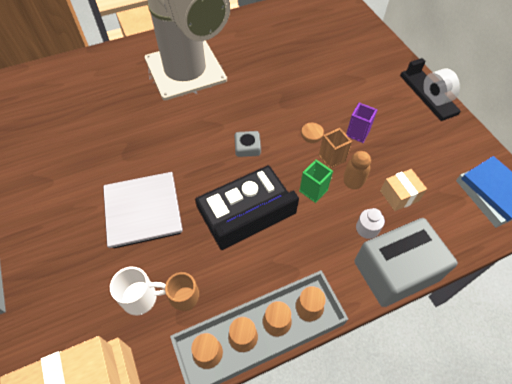

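View pics/side0.png

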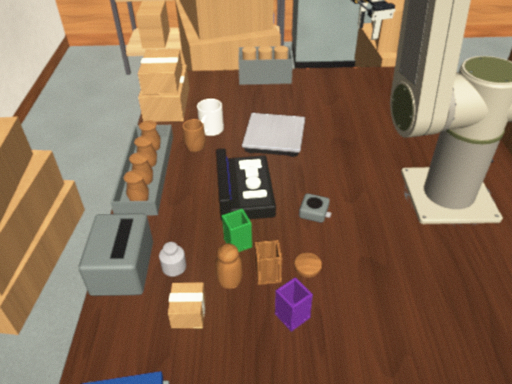

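View pics/wrist0.png

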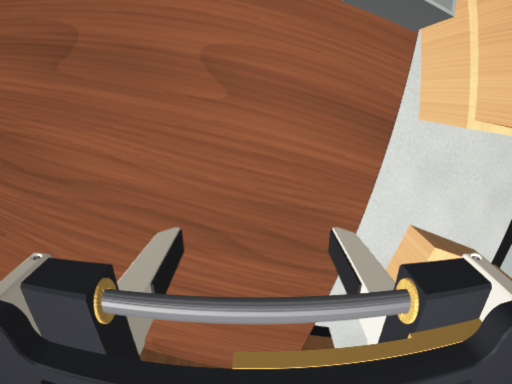

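In the scene view there are three square pots: brown (336,147), green (316,180) and purple (362,122). The brown one is wooden and sits between the dish (313,131) and the jar (358,168), so it fits. I'll enlarge it to confirm.

```bash
python3 - <<'E'
import cv2,numpy as np
a=cv2.imread('pics/scene0.png');b=cv2.imread('pics/side0.png')
A=cv2.resize(a[95:245,185:385],None,fx=4,fy=4,interpolation=cv2.INTER_CUBIC)
B=cv2.resize(b[140:330,180:330],None,fx=4,fy=4,interpolation=cv2.INTER_CUBIC)[:600]
B=cv2.resize(b[140:330,180:330],(474,600),interpolation=cv2.INTER_CUBIC)
cv2.imwrite('pics/cA.png',A);cv2.imwrite('pics/cB.png',B)
E
```

```text
(no output)
```

View pics/cA.png

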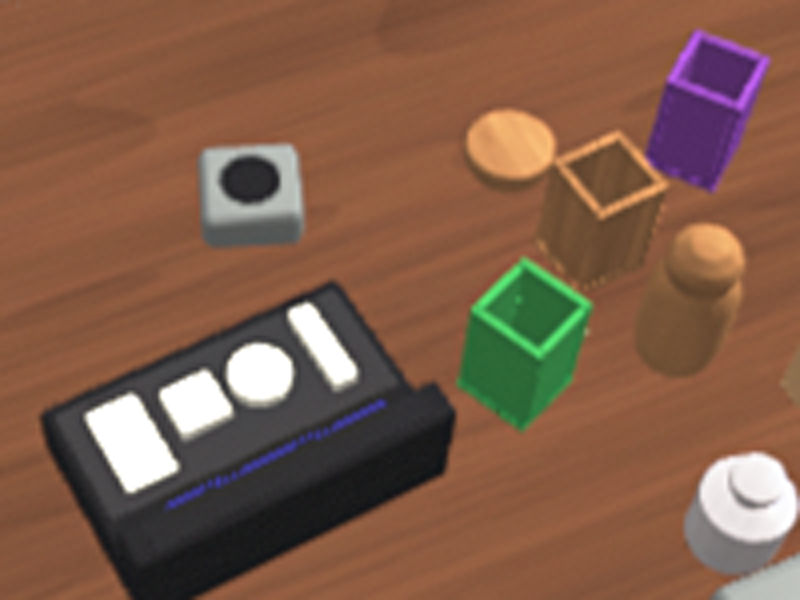

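View pics/cB.png

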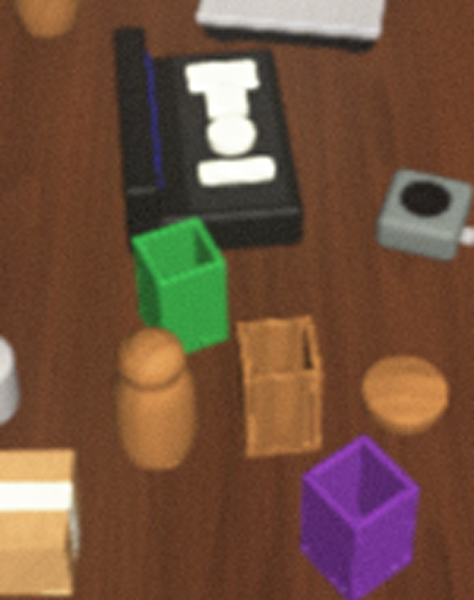

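The crop confirms it: the brown open square pot (rim at scene ≈(338,139)) stands between the dish and the jar. The key row is long (218,206), square (234,196), round (250,189), narrow (266,182). Next I'll measure.

```bash
cat > h.py <<'E'
import cv2,numpy as np
from workcell import bot, read_camera, get_calibration
def cast(n,px,z,c=None):
    c=c or get_calibration(n);R=np.array(c['R']);t=np.array(c['t'])
    px=np.atleast_2d(px).astype(float);out=[]
    C=-R.T@t
    for u,v in px:
        d=np.array([(u-c['cx'])/c['fx'],(v-c['cy'])/c['fy'],1.])
        if n=='wrist':
            r=np.hypot(*d[:2]);d=np.array([*(d[:2]/r*np.sin(r)),np.cos(r)])
        d=R.T@d;out.append(C+d*(z-C[2])/d[2])
    return np.array(out)
E
python3 - <<'E'
from h import *
for n in('scene','side'):
    im=cv2.imread(f'pics/{n}0.png');sc,ox,oy=(4,185,95) if n=='scene' else (3.16,180,140)
    m=(im.min(2)>200).astype(np.uint8)
    x0,y0,x1,y1=(195,165,300,245) if n=='scene' else (215,145,278,218)
    mm=np.zeros_like(m);mm[y0:y1,x0:x1]=m[y0:y1,x0:x1]
    for c in cv2.findContours(mm,0,1)[0]:
        if cv2.contourArea(c)<15: continue
        M=cv2.moments(c);u=(M['m10']/M['m00'],M['m01']/M['m00'])
        print(n,'key',np.round(u,1),cv2.contourArea(c),np.round(cast(n,u,.062)[0],4),np.round(cast(n,u,.0495)[0],4))
    hsv=cv2.cvtColor(im,cv2.COLOR_BGR2HSV)
    m=((hsv[...,1]<45)&(hsv[...,2]>120)).astype(np.uint8)
    x0,y0,x1,y1=(95,160,190,255) if n=='scene' else (240,105,312,160)
    mm=np.zeros_like(m);mm[y0:y1,x0:x1]=m[y0:y1,x0:x1]
    c=max(cv2.findContours(mm,0,1)[0],key=cv2.contourArea)
    q=cv2.approxPolyDP(c,6,True).reshape(-1,2);P=cast(n,q,.04)
    print(n,'plate',q.tolist(),np.round(P,3).tolist(),P.mean(0),[round(float(np.linalg.norm(P[i]-P[i-1])),3) for i in range(len(P))])
    p=np.array([(556,162),(617,132),(668,184),(603,218)] if n=='scene' else [(237,323),(313,317),(322,371),(246,379)],float)/sc+[ox,oy]
    P=cast(n,p,.09);print(n,'pot',np.round(P,4).tolist(),P.mean(0),[round(float(np.linalg.norm(P[i]-P[i-1])),3) for i in range(4)],
      [round(np.degrees(np.arctan2(*(P[i]-P[i-1])[1::-1])),1) for i in range(4)])
E
```

```text
scene key [217.4 205.2] 274.5 [ 0.5677 -0.0968  0.062 ] [ 0.5605 -0.095   0.0495]
scene key [233.4 195.1] 148.5 [ 0.5564 -0.0496  0.062 ] [ 0.5491 -0.0471  0.0495]
scene key [249.6 187.6] 158.5 [ 0.5522 -0.0036  0.062 ] [ 5.448e-01 -5.000e-04  4.950e-02]
scene key [265.3 180.5] 117.0 [0.5485 0.0421 0.062 ] [0.5411 0.0458 0.0495]
scene plate [[171, 172], [104, 185], [107, 246], [181, 231]] [[0.41, -0.17, 0.04], [0.379, -0.342, 0.04], [0.554, -0.375, 0.04], [0.587, -0.201, 0.04]] [ 0.48256364 -0.2720506   0.04      ] [0.18, 0.175, 0.178, 0.177]
scene pot [[0.4969, 0.2379, 0.09], [0.4904, 0.2886, 0.09], [0.5433, 0.2968, 0.09], [0.5508, 0.243, 0.09]] [0.52034455 0.26657084 0.09      ] [0.054, 0.051, 0.054, 0.054] [np.float64(-174.5), np.float64(97.3), np.float64(8.9), np.float64(-82.1)]
side key [254.5 193.6] 119.5 [0.5457 0.0467 0.062 ] [0.5458 0.0334 0.0495]
side key [251.1 171.8] 364.5 [ 0.5544 -0.0431  0.062 ] [ 0.5546 -0.0576  0.0495]
side key [264.5 146.1] 40.5 [ 0.5136 -0.1605  0.062 ] [ 0.5132 -0.1767  0.0495]
side plate [[251, 114], [243, 147], [299, 151], [304, 117]] [[0.554, -0.367, 0.04], [0.579, -0.186, 0.04], [0.409, -0.162, 0.04], [0.378, -0.343, 0.04]] [ 0.48010807 -0.26438267  0.04      ] [0.177, 0.182, 0.172, 0.184]
side pot [[0.5458, 0.2418, 0.09], [0.4894, 0.2371, 0.09], [0.4854, 0.2881, 0.09], [0.5399, 0.2943, 0.09]] [0.51512489 0.26533117 0.09      ] [0.053, 0.057, 0.051, 0.055] [np.float64(-83.6), np.float64(-175.2), np.float64(94.5), np.float64(6.5)]
```

```bash
python3 - <<'E'
from h import *
S=lambda *p:np.array(p,float)/4+[185,95]
print('round side',cast('side',[[180+232/3.16,140+133/3.16]],.062))
print('purple rim',cast('scene',S((695,33),(768,62),(747,105),(668,77)),.09).round(3).tolist())
print('green rim',cast('scene',S((524,260),(590,308),(543,353),(474,308)),.09).round(3).tolist())
print('tape',cast('scene',S((250,178)),.036).round(3))
print('dish',cast('scene',S((510,143)),.029).round(3)); print('jar base',cast('scene',S((677,345)),.0).round(3))
# round key top: bright circle, subpixel from enlarged crop
im=cv2.imread('pics/scene0.png');g=im.min(2)
G=cv2.resize(g[165:245,195:300],None,fx=8,fy=8,interpolation=cv2.INTER_CUBIC)
for th in(215,235,245):
  for c in cv2.findContours((G>th).astype(np.uint8),0,1)[0]:
    if cv2.contourArea(c)<2000: continue
    (u,v),_,_=cv2.minAreaRect(c);print(th,np.round(cast('scene',[((u+.5)/8-.5+195,(v+.5)/8-.5+165)],.062)[0],4))
E
python3 -m handwheel '[[[0,0,0,0,0.89,-0.765,0],[0,0,0,0,0.89,-0.765,0],[0,0,0,0,0.89,-0.765,0],[0,0,0,0,0.89,-0.765,0],[0,0,0,0,0.89,-0.765,0],[0,0,0,0,0.89,-0.765,0],[0,0,0,0,0.89,-0.765,0],[0,0,0,0,0.89,-0.765,0],[0,0,0,0,0.89,-0.765,0],[0,0,0,0,0.89,-0.765,0],[0,0,0,0,0.89,-0.765,0],[0,0,0,0,0.89,-0.765,0]]]' 20; python3 -c "
from h import *
s=bot.read_state();print(s['joint_pos'],s['ee_pos'],s['tool_rot'])"
```

```text
round side [[5.48179718e-01 5.02774260e-04 6.20000000e-02]]
purple rim [[0.433, 0.386, 0.09], [0.477, 0.418, 0.09], [0.505, 0.383, 0.09], [0.461, 0.346, 0.09]]
green rim [[0.56, 0.179, 0.09], [0.61, 0.2, 0.09], [0.628, 0.156, 0.09], [0.581, 0.133, 0.09]]
tape [[0.387 0.062 0.036]]
dish [[0.427 0.249 0.029]]
jar base [[0.612 0.283 0.   ]]
215 [ 0.5672 -0.0967  0.062 ]
215 [ 0.5564 -0.0494  0.062 ]
215 [ 0.552  -0.0036  0.062 ]
215 [0.5482 0.0419 0.062 ]
235 [ 0.5671 -0.0967  0.062 ]
235 [ 0.5562 -0.0494  0.062 ]
235 [ 0.5519 -0.0037  0.062 ]
235 [0.548  0.0419 0.062 ]
245 [ 0.5671 -0.0967  0.062 ]
245 [ 0.5562 -0.0494  0.062 ]
245 [ 0.5518 -0.0036  0.062 ]
245 [0.5478 0.0421 0.062 ]
time: 1.35
ee_pos: [0.4792, -0.1013, 0.2075]
tool_rot: [[-0.002, 0.97, 0.244], [0.005, 0.244, -0.97], [-1.0, -0.0, -0.006]]
contact_force: [0.2, -1.1, -0.2]
opening: 0.003
[-0.3166964  -0.16690551  1.7892482   0.00460915  1.52239287  1.00700672] [ 0.47924305 -0.10131839  0.2074885 ] [[-1.55234960e-03  9.69683616e-01  2.44358904e-01]
 [ 5.35340549e-03  2.44363756e-01 -9.69668859e-01]
 [-9.99984466e-01 -1.97112760e-04 -5.57044757e-03]]
```

```bash
python3 -m handwheel '[[[0,0,0,0,0.8,-0.68,0],[0,0,0,0,0.8,-0.68,0],[0,0,0,0,0.75,-0.66,0],[-0.1414,0,0,0,0,0,0],[-0.1414,0,0,0,0,0,0],[-0.1414,0,0,0,0,0,0],[-0.1414,0,0,0,0,0,0],[-0.1414,0,0,0,0,0,0],[-0.1414,0,0,0,0,0,0],[-0.1414,0,0,0,0,0,0],[-0.1414,0,0,0,0,0,0],[-0.1414,0,0,0,0,0,0],[-0.1414,0,0,0,0,0,0],[0,0,0,0,0,0,0]]]'; python3 - <<'E'
from h import *
s=bot.read_state();c=get_calibration('wrist');im=read_camera('wrist')
print(s['time'],s['joint_pos'],s['ee_pos'],s['opening'],np.degrees(np.arctan2(s['tool_rot'][1][2],s['tool_rot'][0][2])))
cv2.imwrite('pics/w1.png',im);np.save('c1.npy',c,allow_pickle=True)
E
```

```text
time: 2.75
ee_pos: [0.5522, 0.0138, 0.2019]
tool_rot: [[-0.011, -0.155, 0.988], [0.007, 0.988, 0.155], [-1.0, 0.009, -0.009]]
contact_force: [0.1, -0.1, -1.0]
opening: 0.0004
2.75 [-0.07257591  0.01737973  1.62448878  0.00665379  1.51101207 -0.22897444] [0.55215368 0.01375249 0.2018775 ] 0.00035578882375347483 8.93850352724935
```

View pics/w1.png

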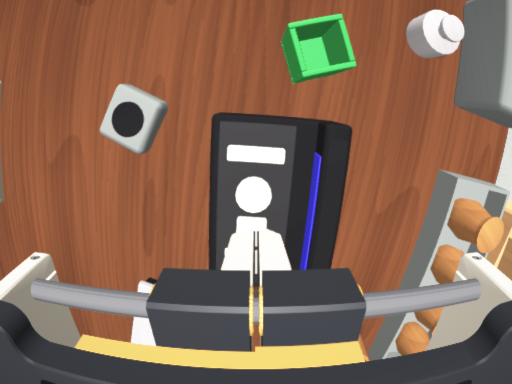

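The wrist view shows the round key at (254,194), the narrow key at (256,154), and the square key half hidden at (252,224).

```bash
python3 - <<'E'
from h import *
c=np.load('c1.npy',allow_pickle=True).item();im=cv2.imread('pics/w1.png')
m=(im.min(2)>200).astype(np.uint8);m[:,:210]=0;m[:,300:]=0;m[:140]=0;m[213:]=0
for k in cv2.findContours(m,0,1)[0]:
    if cv2.contourArea(k)<100: continue
    (u,v),wh,a=cv2.minAreaRect(k);print((u,v),wh,a,cast('wrist',[(u,v)],.062,c))
s=bot.read_state();print(s['ee_pos'])
E
```

```text
(253.5, 194.5) (35.0, 35.0) 90.0 [[ 0.55132396 -0.00370681  0.062     ]]
(255.5088348388672, 153.8672637939453) (57.67198944091797, 15.898045539855957) 3.814074993133545 [[0.5464622  0.04167686 0.062     ]]
[0.55214553 0.01377265 0.20185376]
```

```bash
python3 -m handwheel '[[[0.05,0,0,0.5,-0.425,-0.1,0],[0,0,0,0.8,0,0,0],[0,0,0,0.8,0,0,0],[0,0,0,0.5,0,0,0],[0,0,0,0,0,0,0]]]'; python3 - <<'E'
from h import *
s=bot.read_state();im=read_camera('side');im2=read_camera('scene')
print(s['time'],s['ee_pos'],np.round(s['tool_rot'],3),s['contact_force'])
cv2.imwrite('pics/p1.png',np.hstack([cv2.resize(im[140:230,200:300],(400,360)),cv2.resize(im2[150:250,190:300],(396,360))]))
E
```

```text
time: 3.3
ee_pos: [0.5507, -0.0036, 0.0958]
tool_rot: [[-0.007, -0.075, 0.997], [0.007, 0.997, 0.075], [-1.0, 0.008, -0.007]]
contact_force: [-0.8, -0.2, 0.1]
opening: 0.0003
3.3 [ 0.55071833 -0.00358182  0.0957852 ] [[-0.007 -0.075  0.997]
 [ 0.007  0.997  0.075]
 [-1.     0.008 -0.007]] [-0.77574302 -0.18741873  0.08248722]
```

View pics/p1.png

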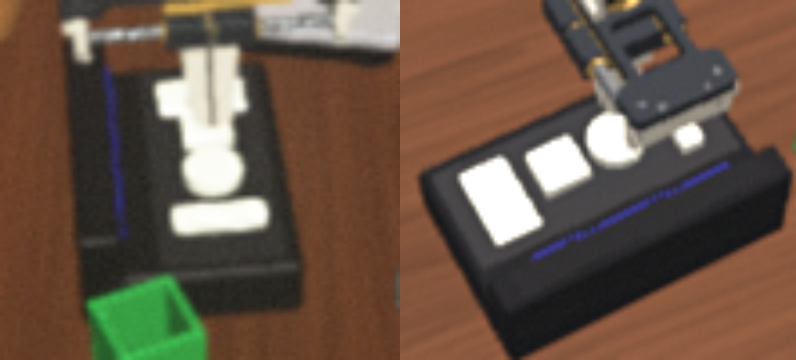

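```bash
python3 - <<'E'
from h import *
for n,o in(('side',(200,140)),('scene',(190,150))):
    c=get_calibration(n);R=np.array(c['R']);t=np.array(c['t'])
    for X in((.5507,-.0036,.0738),(.5507,-.0036,.062),(.556,-.05,.062)):
        p=R@X+t;u=p[0]/p[2]*c['fx']+c['cx'];v=p[1]/p[2]*c['fy']+c['cy']
        k=4 if n=='side' else 3.6
        print(n,X,round(u,1),round(v,1),'crop',round((u-o[0])*k),round((v-o[1])*k))
E
```

```text
side (0.5507, -0.0036, 0.0738) 252.4 177.9 crop 210 152
side (0.5507, -0.0036, 0.062) 252.5 181.1 crop 210 164
side (0.556, -0.05, 0.062) 250.5 170.2 crop 202 121
scene (0.5507, -0.0036, 0.0738) 249.3 184.6 crop 213 125
scene (0.5507, -0.0036, 0.062) 249.3 187.2 crop 214 134
scene (0.556, -0.05, 0.062) 233.2 195.0 crop 155 162
```

```bash
python3 -m handwheel '[[[0,0,0,0.25,0,0,0],[0,0,0,0.15,0,0,0],[0,0,0,0.12,0,0,0],[0,0,0,0.1,0,0,0],[0,0,0,0.05,0,0,0]]]';
```

```text
time: 3.9
ee_pos: [0.5567, -0.0038, 0.0758]
tool_rot: [[0.006, -0.074, 0.997], [0.006, 0.997, 0.073], [-1.0, 0.005, 0.006]]
contact_force: [1.0, -0.1, -0.0]
opening: 0.0004
```

```bash
python3 -m handwheel '[[[0,0,0,0.06,0,-0.08,0],[0,0,0,0.06,0,-0.05,0],[0,0,0,0,0,0,0]]]'; python3 - <<'E'
from h import *
s=bot.read_state();im=read_camera('side');im2=read_camera('scene')
print(s['time'],s['ee_pos'],np.round(s['tool_rot'],3),s['contact_force'])
cv2.imwrite('pics/p2.png',np.hstack([cv2.resize(im[140:230,200:300],(400,360)),cv2.resize(im2[150:250,190:300],(396,360))]))
E
```

```text
time: 4.2
ee_pos: [0.551, -0.0041, 0.0704]
tool_rot: [[0.005, -0.073, 0.997], [0.006, 0.997, 0.073], [-1.0, 0.005, 0.006]]
contact_force: [-0.1, 0.0, -0.2]
opening: 0.0005
4.2 [ 0.55100524 -0.0041238   0.07041982] [[ 0.005 -0.073  0.997]
 [ 0.006  0.997  0.073]
 [-1.     0.005  0.006]] [-0.08077881  0.03484786 -0.15508018]
```

View pics/p2.png

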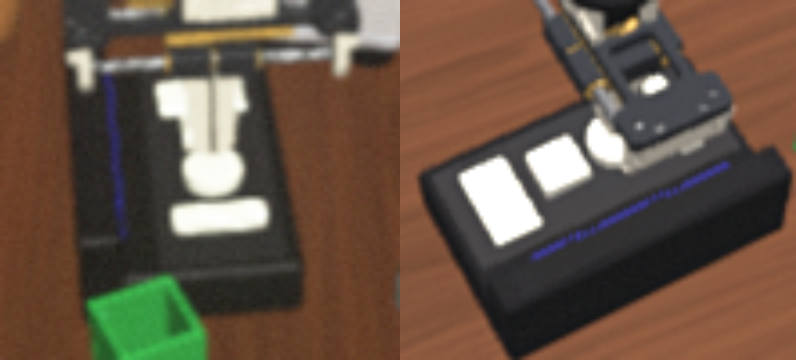

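No contact force yet and the round key still looks up, so I'll go lower in small steps and watch the force.

```bash
python3 -m handwheel '[[[0,0,0,0.08,0,0,0],[0,0,0,0.06,0,-0.03,0],[0,0,0,0,0,0,0]]]'; python3 - <<'E'
from h import *
s=bot.read_state();im=read_camera('side');im2=read_camera('wrist')
print(s['time'],s['ee_pos'],s['contact_force'],s['opening'],bot.nose_length)
cv2.imwrite('pics/p3.png',np.hstack([cv2.resize(im[140:230,200:300],(400,360)),cv2.resize(im2[130:280,170:340],(400,360))]))
E
```

```text
time: 4.6
ee_pos: [0.5507, -0.0042, 0.0653]
tool_rot: [[0.007, -0.073, 0.997], [0.006, 0.997, 0.073], [-1.0, 0.005, 0.007]]
contact_force: [0.1, -0.0, 0.4]
opening: -0.0001
4.6 [ 0.550653   -0.00424208  0.06526087] [ 0.08604653 -0.03143464  0.38490648] -0.00012055248716295159 0.022
```

View pics/p3.png

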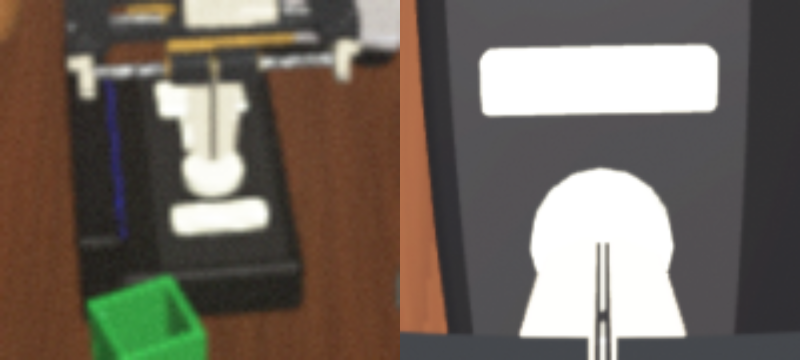

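```bash
python3 -m handwheel '[[[0,0,0,0.07,0,0,0],[0,0,0,0,0,0,0]]]';python3 -m handwheel '[[[0,0,0,0.07,0,0,0],[0,0,0,0,0,0,0]]]'; python3 - <<'E'
from h import *
s=bot.read_state();im=read_camera('side');im2=read_camera('scene')
print(s['time'],s['ee_pos'],s['contact_force'],s['joint_efforts'])
cv2.imwrite('pics/p4.png',np.hstack([cv2.resize(im[140:230,200:300],(400,360)),cv2.resize(im2[150:250,190:300],(396,360))]))
E
```

```text
time: 4.9
ee_pos: [0.5511, -0.0043, 0.0627]
tool_rot: [[0.008, -0.073, 0.997], [0.006, 0.997, 0.073], [-1.0, 0.005, 0.008]]
contact_force: [0.0, 0.3, 0.1]
opening: 0.0004
time: 5.1
ee_pos: [0.5511, -0.0043, 0.0597]
tool_rot: [[0.008, -0.073, 0.997], [0.006, 0.997, 0.073], [-1.0, 0.005, 0.008]]
contact_force: [-0.1, 0.6, -0.4]
opening: 0.0003
5.1 [ 0.55113135 -0.0042695   0.0596637 ] [-0.12249132  0.603206   -0.37365702] [-2.11991498e-02 -5.15354347e+01 -4.55068946e+01  1.14166138e-01
 -1.62784536e-01  1.75616282e-03]
```

View pics/p4.png

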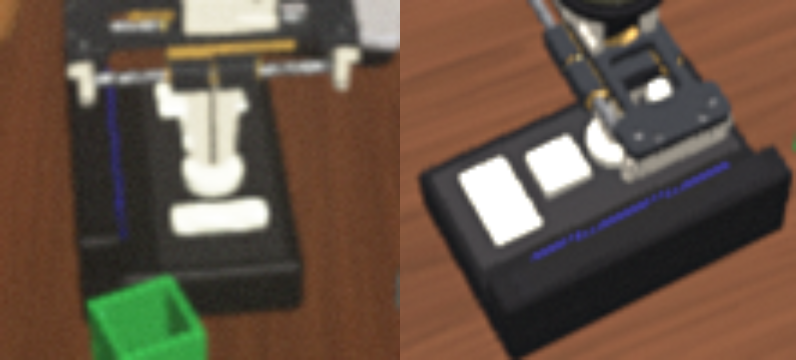

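```bash
python3 - <<'E'
from h import *
c=get_calibration('side');R=np.array(c['R']);C=-R.T@np.array(c['t'])
for v in (160,165,172,195):
    d=R.T@[(253.2-c['cx'])/c['fx'],(140+v/4-c['cy'])/c['fy'],1]
    for y in(-.0043,.0032,.0157): print(v,y,np.round(C+d*(y-C[1])/d[1],4))
im=read_camera('wrist');cv2.imwrite('pics/p5.png',cv2.resize(im[150:300,180:340],(800,600),interpolation=cv2.INTER_NEAREST))
cv2.imwrite('pics/p6.png',cv2.resize(read_camera('side')[160:210,220:290],(840,600),interpolation=cv2.INTER_NEAREST)[:,20:820])
E
```

```text
160 -0.0043 [ 0.5487 -0.0043  0.0654]
160 0.0032 [0.5486 0.0032 0.0721]
160 0.0157 [0.5485 0.0157 0.0832]
165 -0.0043 [ 0.5488 -0.0043  0.0608]
165 0.0032 [0.5487 0.0032 0.0675]
165 0.0157 [0.5486 0.0157 0.0787]
172 -0.0043 [ 0.5489 -0.0043  0.0543]
172 0.0032 [0.5488 0.0032 0.0611]
172 0.0157 [0.5487 0.0157 0.0723]
195 -0.0043 [ 0.5492 -0.0043  0.0326]
195 0.0032 [0.5492 0.0032 0.0395]
195 0.0157 [0.5491 0.0157 0.0511]
```

View pics/p6.png

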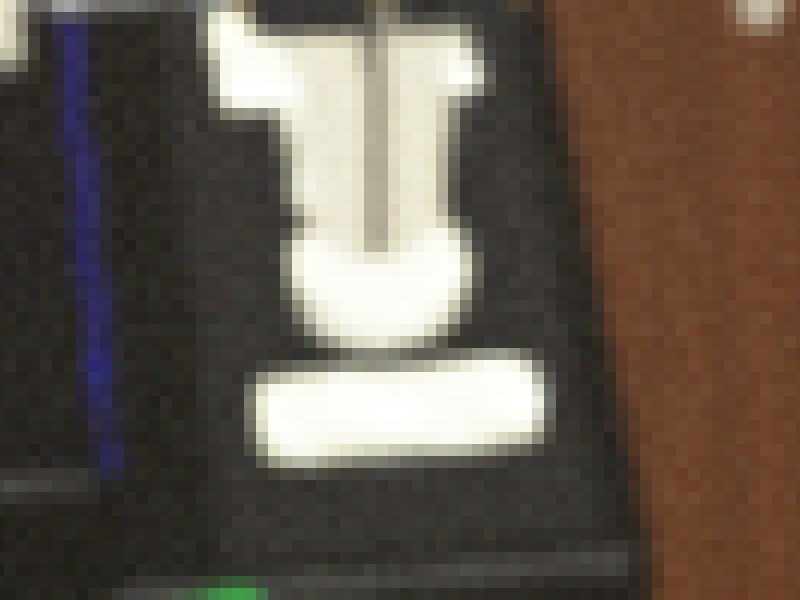

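View pics/p5.png

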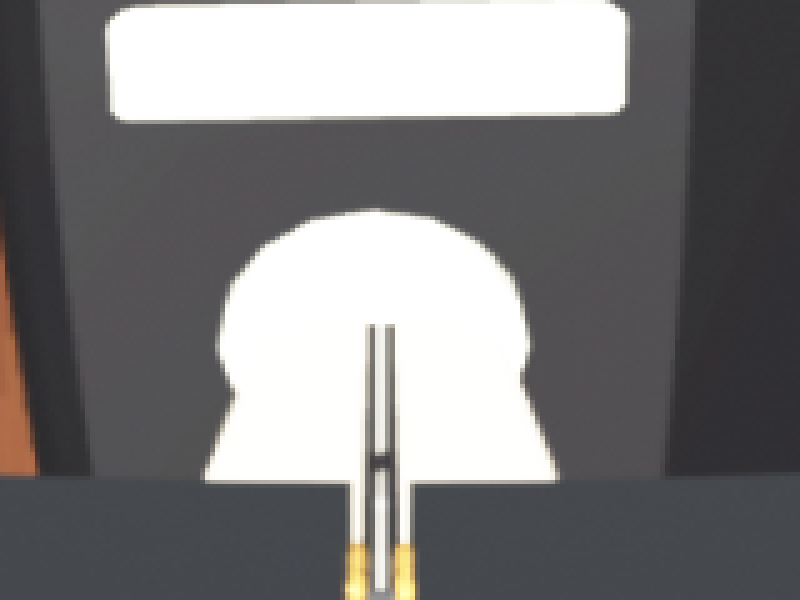

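```bash
python3 - <<'E'
from h import *
c=get_calibration('wrist')
for z in(.038,.055,.06,.065,.07): print(z,cast('wrist',[(256,231)],z,c).round(4))
E
python3 -m handwheel '[[[0,0,0,0.1,0,0,0],[0,0,0,0,0,0,0]]]';python3 -m handwheel '[[[0,0,0,0.1,0,0,0],[0,0,0,0,0,0,0]]]'
python3 - <<'E'
from h import *
cv2.imwrite('pics/p7.png',cv2.resize(read_camera('side')[160:210,220:290],(840,600),interpolation=cv2.INTER_NEAREST)[:,20:820])
E
```

```text
0.038 [[ 0.5529 -0.0122  0.038 ]]
0.055 [[ 0.5521 -0.0043  0.055 ]]
0.06 [[ 0.5519 -0.002   0.06  ]]
0.065 [[5.517e-01 2.000e-04 6.500e-02]]
0.07 [[0.5515 0.0025 0.07  ]]
time: 5.5
ee_pos: [0.5518, -0.0043, 0.0562]
tool_rot: [[0.009, -0.073, 0.997], [0.005, 0.997, 0.073], [-1.0, 0.005, 0.009]]
contact_force: [0.8, -0.0, 0.4]
opening: 0.0005
time: 5.7
ee_pos: [0.5521, -0.0043, 0.0521]
tool_rot: [[0.01, -0.073, 0.997], [0.005, 0.997, 0.073], [-1.0, 0.005, 0.01]]
contact_force: [-2.8, -0.0, 2.6]
opening: 0.0009
```

View pics/p7.png

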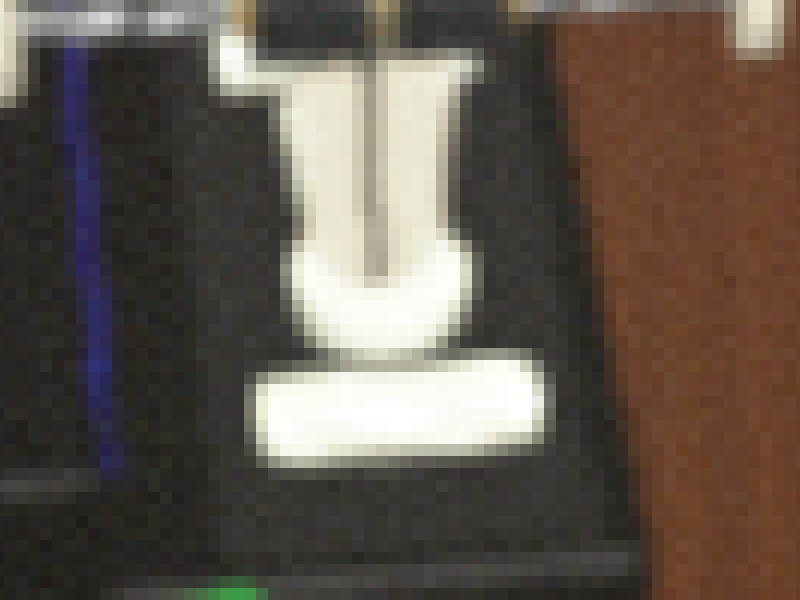

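Contact: 2.6 N at TCP z ≈ 0.052. With the fingers closed, the tip evidently sits about 7 mm behind the TCP. I'll keep pressing until the force shows the stop.

```bash
python3 -m handwheel '[[[0,0,0,0.1,0,0,0],[0,0,0,0,0,0,0]]]';python3 -m handwheel '[[[0,0,0,0.1,0,0,0],[0,0,0,0,0,0,0]]]';python3 -m handwheel '[[[0,0,0,0.06,0,0,0],[0,0,0,0,0,0,0]]]'
python3 - <<'E'
from h import *
cv2.imwrite('pics/p8.png',cv2.resize(read_camera('side')[150:210,220:290],(700,600),interpolation=cv2.INTER_NEAREST))
E
```

```text
time: 5.95
ee_pos: [0.5523, -0.0043, 0.0484]
tool_rot: [[0.01, -0.073, 0.997], [0.005, 0.997, 0.073], [-1.0, 0.005, 0.01]]
contact_force: [-0.3, -1.2, 0.8]
opening: 0.0003
time: 6.15
ee_pos: [0.5523, -0.0043, 0.0439]
tool_rot: [[0.01, -0.073, 0.997], [0.005, 0.997, 0.073], [-1.0, 0.005, 0.01]]
contact_force: [-0.5, -0.5, -0.7]
opening: 0.0006
time: 6.35
ee_pos: [0.5525, -0.0043, 0.0413]
tool_rot: [[0.01, -0.073, 0.997], [0.005, 0.997, 0.073], [-1.0, 0.005, 0.011]]
contact_force: [-1.5, -0.3, 2.1]
opening: 0.0007
```

View pics/p8.png

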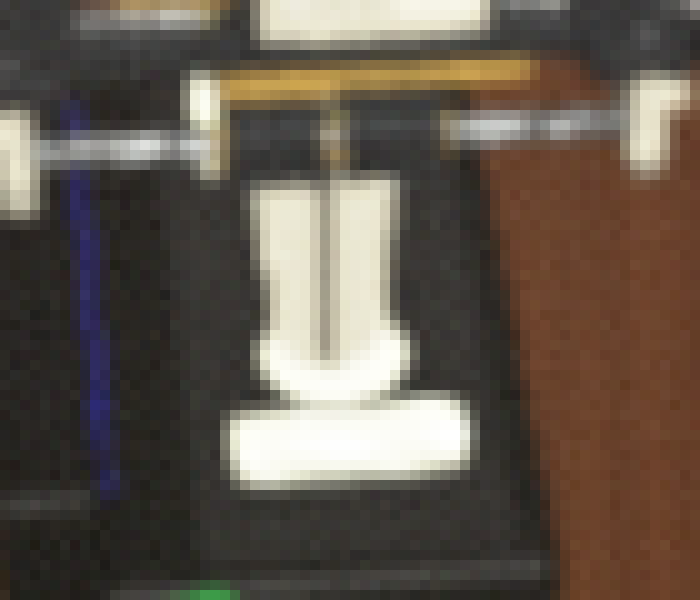

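```bash
for i in 1; do python3 -m handwheel '[[[0,0,0,0.05,0,0,0],[0,0,0,0,0,0,0]]]';python3 -m handwheel '[[[0,0,0,0.05,0,0,0],[0,0,0,0,0,0,0]]]'; done
python3 - <<'E'
from h import *
cv2.imwrite('pics/p9.png',cv2.resize(read_camera('scene')[150:240,190:300],(770,630)[:2],interpolation=cv2.INTER_NEAREST)[:600])
E
```

```text
time: 6.6
ee_pos: [0.5527, -0.0043, 0.0403]
tool_rot: [[0.01, -0.073, 0.997], [0.005, 0.997, 0.073], [-1.0, 0.004, 0.011]]
contact_force: [-1.5, -0.4, 2.7]
opening: 0.0002
time: 6.8
ee_pos: [0.5531, -0.0043, 0.0405]
tool_rot: [[0.011, -0.074, 0.997], [0.005, 0.997, 0.074], [-1.0, 0.004, 0.011]]
contact_force: [-1.4, 0.6, 2.2]
opening: 0.0005
```

View pics/p9.png

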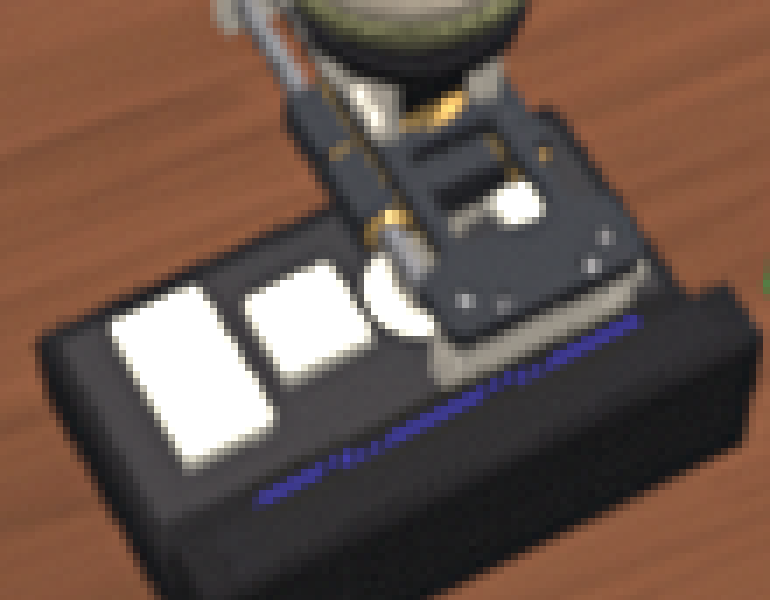

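```bash
cat >> h.py <<'E'
def longkey(n='scene'):
    im=read_camera(n);m=(im.min(2)>200).astype(np.uint8);mm=np.zeros_like(m);mm[165:245,195:300]=m[165:245,195:300]
    for c in cv2.findContours(mm,0,1)[0]:
        if cv2.contourArea(c)<60: continue
        M=cv2.moments(c);print('white',round(M['m10']/M['m00'],1),round(M['m01']/M['m00'],1),cv2.contourArea(c))
E
python3 -c "
from h import *
longkey()"
python3 -m handwheel '[[[0,0,0,0.1,0,-0.03,0],[0,0,0,0.1,0,0,0]]]';python3 -m handwheel '[[[0,0,0,0.15,0,0,0],[0,0,0,0.15,0,0,0]]]'
python3 -c "
from h import *
longkey()"
```

```text
white 217.0 202.8 284.5
white 233.4 195.1 147.5
time: 7.1
ee_pos: [0.5538, -0.0044, 0.0391]
tool_rot: [[0.013, -0.074, 0.997], [0.005, 0.997, 0.074], [-1.0, 0.004, 0.013]]
contact_force: [-30.3, 2.3, 51.7]
opening: 0.0001
time: 7.3
ee_pos: [0.5538, -0.0044, 0.0387]
tool_rot: [[0.011, -0.075, 0.997], [0.004, 0.997, 0.075], [-1.0, 0.003, 0.011]]
contact_force: [-35.7, 1.5, 66.0]
opening: 0.0003
white 217.0 202.8 282.5
white 233.4 195.1 148.5
```

The key hit the bottom stop, and the long key has popped up (its centroid moved from row 205.2 to 202.8). Retracting now.

```bash
python3 -m handwheel '[[[0,0,0,-0.1,0,0,0],[0,0,0,-0.3,0,0,0],[0,0,0,-0.8,0,0,0],[0,0,0,-0.8,0,0,0],[0,0,0,-0.8,0,0,0],[0,0,0,-0.8,0,0,93],[0,0,0,-0.8,0,0,93],[0,0,0,0,0,0,93]]]'
python3 - <<'E'
from h import *
longkey();c=get_calibration('wrist');s=bot.read_state();im=read_camera('wrist');cv2.imwrite('pics/w2.png',im);print(s['joint_pos'])
cv2.imwrite('pics/p10.png',cv2.resize(read_camera('scene')[95:245,185:385],(800,600)))
m=(im.min(2)>200).astype(np.uint8);m[:100]=0;m[250:]=0;m[:,:210]=0;m[:,300:]=0
for k in cv2.findContours(m,0,1)[0]:
    if cv2.contourArea(k)<100: continue
    (u,v),wh,a=cv2.minAreaRect(k);print((u,v),wh,a,cast('wrist',[(u,v)],.062,c),cast('wrist',[(u,v)],.0495,c))
E
```

```text
time: 8.15
ee_pos: [0.551, -0.005, 0.2225]
tool_rot: [[0.01, -0.075, 0.997], [0.004, 0.997, 0.075], [-1.0, 0.004, 0.01]]
contact_force: [1.5, 0.1, 0.2]
opening: 0.0198
white 217.0 202.8 282.5
white 233.4 195.1 147.5
white 249.5 190.0 147.5
white 265.3 180.5 117.0
[-0.10584462 -0.0150253   1.62409302  0.00538974  1.52650887 -0.18130006]
(255.5, 240.0) (18.0, 39.0) 90.0 [[ 0.55735735 -0.08754737  0.062     ]] [[ 0.55790594 -0.09376587  0.0495    ]]
(288.5, 238.5) (21.0, 21.0) 90.0 [[ 0.59827333 -0.08279357  0.062     ]] [[ 0.60036168 -0.08883318  0.0495    ]]
(221.5, 238.5) (21.0, 23.0) 90.0 [[ 0.51498596 -0.0887614   0.062     ]] [[ 0.51394003 -0.09502559  0.0495    ]]
(256.0, 211.0) (28.0, 28.0) 90.0 [[ 0.55506738 -0.04889638  0.062     ]] [[ 0.55552979 -0.05366037  0.0495    ]]
(255.0, 172.0) (32.0, 32.0) 90.0 [[ 0.55033086 -0.00128496  0.062     ]] [[ 0.55061503 -0.00425724  0.0495    ]]
(254.5, 135.0) (14.0, 55.0) 90.0 [[0.54660539 0.04120333 0.062     ]] [[0.54674936 0.03982997 0.0495    ]]
```

View pics/p10.png

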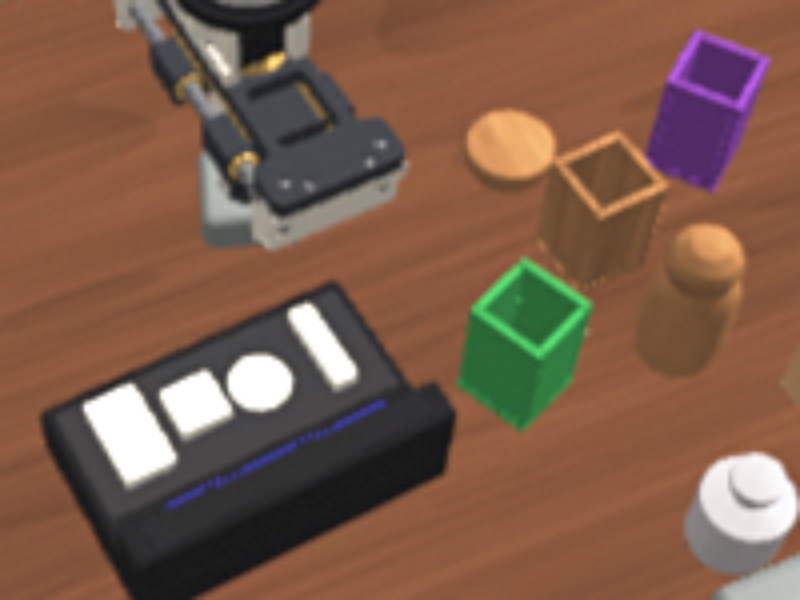

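View pics/w2.png

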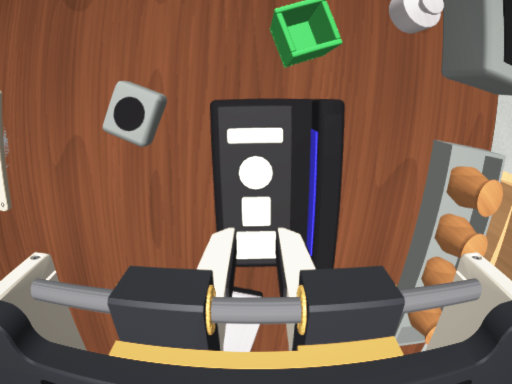

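Round key: scene centroid moved from row 187.6 to 190.0 and it stays down with nothing touching it. Long key up, square and narrow unchanged. Step 1 is done.

Next I'll check where the fingertips really are relative to the TCP, using the open-finger wrist view.

```bash
python3 -m handwheel '[[[0,0,0,0,0,0,93],[0,0,0,0,0,0,93],[0,0,0,0,0,0,93],[0,0,0,0,0,0,93]]]'
python3 - <<'E'
from h import *
s=bot.read_state();c=get_calibration('wrist');R=np.array(c['R']);C=-R.T@np.array(c['t'])
im=read_camera('wrist');cv2.imwrite('pics/w3.png',cv2.resize(im[180:330,100:420],(800,375)))
T=np.array(s['tool_rot']);p=np.array(s['ee_pos']);print(s['opening'],'cam in tool',T.T@(C-p),'axis in tool',T.T@R[2])
np.save('tw.npy',[T,p],allow_pickle=True)
E
```

```text
time: 8.7
ee_pos: [0.5451, -0.0044, 0.2102]
tool_rot: [[-0.009, -0.075, 0.997], [0.006, 0.997, 0.075], [-1.0, 0.007, -0.008]]
contact_force: [0.4, -0.7, 0.4]
opening: 0.0638
0.06378727591858524 cam in tool [-0.17393149  0.08359666  0.00021851] axis in tool [ 9.53178540e-01 -3.02407960e-01  3.12250309e-04]Traceback (most recent call last):
  File "<stdin>", line 5, in <module>
    arr = np.asanyarray(arr)
ValueError: setting an array element with a sequence. The requested array has an inhomogeneous shape after 2 dimensions. The detected shape was (2, 3) + inhomogeneous part.
```

View pics/w3.png

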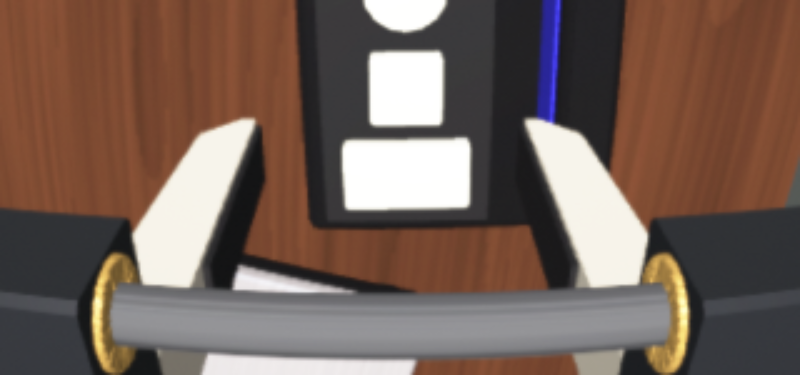

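```bash
python3 - <<'E'
from h import *
c=get_calibration('wrist');R=np.array(c['R']);C=-R.T@np.array(c['t']);s=bot.read_state();T=np.array(s['tool_rot']);p=np.array(s['ee_pos']);print(s['opening'])
cam=T.T@(C-p);Rt=T.T@R.T
ds=[]
for u,v in((203.2,228),(310,227.3)):
    a=np.array([(u-c['cx'])/c['fx'],(v-c['cy'])/c['fy']]);r=np.hypot(*a);d=Rt@np.array([*(a/r*np.sin(r)),np.cos(r)]);ds.append(d)
    print('dir',d,[ (cam+d*(y-cam[1])/d[1]).round(4).tolist() for y in(0,.0075)])
for sep in(.0638,.07): 
    k=sep/(ds[1][2]-ds[0][2]);print(sep,cam+ds[0]*k)
E
```

```text
0.06820778711252275
dir [ 0.8957011  -0.40877493 -0.17499314] [[0.0093, 0.0, -0.0356], [-0.0072, 0.0075, -0.0324]]
dir [ 0.89549618 -0.40640195  0.18144987] [[0.0103, 0.0, 0.0376], [-0.0062, 0.0075, 0.0342]]
0.0638 [-0.01362072  0.01044725 -0.03109239]
0.07 [ 0.00195918  0.00333698 -0.03413623]
```

In the reported frame the fingertips sit about 7.5 mm behind the TCP, and the key contact and the wrist view agree on this. So the grasp point is about 26 mm behind the reported TCP, and I'll plan with that.

Plan:
1. Pick the pot with the tool leaning 30° forward.
2. Lay it on its side in the open area.
3. Regrasp near its bottom.
4. Turn it mouth-down onto the plate.

```bash
python3 -m handwheel '[[[0,0,0,-0.2,0.96,-0.21,93],[0,0,0,-0.1,0.96,-0.21,93],[0,0,0,-0.1,0.96,-0.21,93],[0,0,0,-0.1,0.96,-0.21,93],[0,0,0,-0.1,0.96,-0.21,93],[0,0,0,-0.1,0.96,-0.21,93],[0,0,0,-0.1,0.96,-0.21,93],[-0.137,0,0,0,0,0,93],[-0.137,0,0,0,0,0,93],[-0.137,0,0,0,0,0,93],[-0.137,0,0,0,0,0,93],[-0.137,0,0,0,0,0,93],[-0.137,0,0,0,0,0,93],[-0.137,0,0,0,0,0,93],[-0.137,0,0,0,0,0,93],[-0.137,0,0,0,0,0,93],[-0.137,0,0,0,0,0,93],[-0.137,0,0,0,0,0,93],[-0.137,0,0,0,0,0,93]]]'
python3 - <<'E'
from h import *
s=bot.read_state();c=get_calibration('wrist');im=read_camera('wrist');cv2.imwrite('pics/w4.png',im);np.save('c4.npy',c,allow_pickle=True)
print(s['time'],s['joint_pos'],s['ee_pos'],s['opening'])
E
```

```text
time: 10.65
ee_pos: [0.4619, 0.2703, 0.2431]
tool_rot: [[-0.011, -0.978, -0.209], [0.007, -0.209, 0.978], [-1.0, 0.01, 0.009]]
contact_force: [0.4, 0.3, 0.1]
opening: 0.0932
10.65 [ 0.42571679 -0.04985101  1.61609635  0.01081157  1.58304401 -1.35569353] [0.46194771 0.27025137 0.24313747] 0.09321336398255906
```

View pics/w4.png

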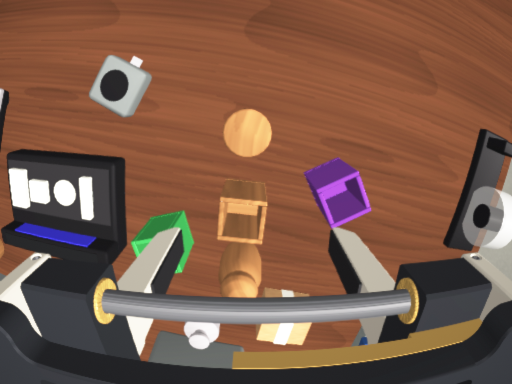

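Wrist view: pot rim around (242,219), dish at (247,133), jar at (241,270), green pot left (165,240), purple right (338,190).

```bash
python3 - <<'E'
from h import *
c=np.load('c4.npy',allow_pickle=True).item();im=cv2.imread('pics/w4.png')
cv2.imwrite('pics/w4c.png',cv2.resize(im[165:260,195:300],None,fx=6,fy=6,interpolation=cv2.INTER_CUBIC))
E
```

```text
(no output)
```

View pics/w4c.png

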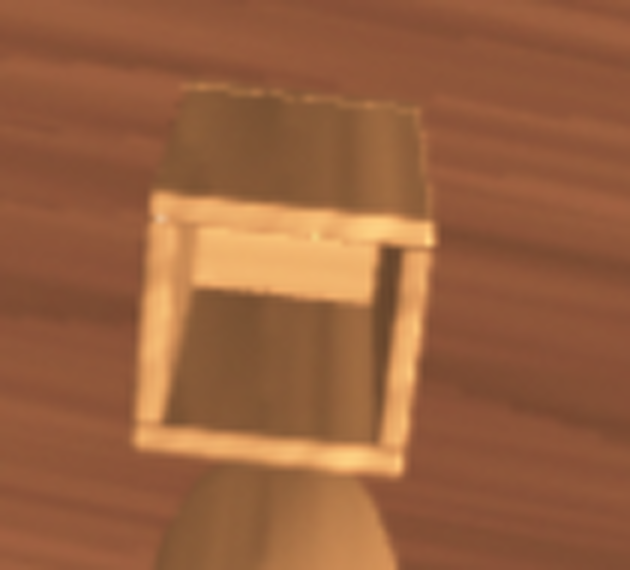

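```bash
python3 - <<'E'
from h import *
c=np.load('c4.npy',allow_pickle=True).item()
q=np.array([(152,190),(436,218),(404,474),(134,450)],float)/6+[195-.4,165-.4]
P=cast('wrist',q,.09,c);print(P.round(4),P.mean(0),[round(float(np.linalg.norm(P[i]-P[i-1])),4) for i in range(4)],[round(np.degrees(np.arctan2(*(P[i]-P[i-1])[1::-1])),1) for i in range(4)])
E
```

```text
[[0.4924 0.2343 0.09  ]
 [0.4866 0.2894 0.09  ]
 [0.5421 0.2953 0.09  ]
 [0.5483 0.2401 0.09  ]] [0.51733116 0.26478142 0.09      ] [0.0563, 0.0554, 0.0558, 0.0556] [np.float64(-174.1), np.float64(96.0), np.float64(6.1), np.float64(-83.5)]
```

```bash
python3 -m handwheel '[[[0.105,0,0,0,0,0,93],[0,0,-0.131,0,0,0,93],[0,0,-0.131,0,0,0,93],[0,0,-0.131,0,0,0,93],[0,0,-0.131,0,0,0,93],[0,0,0,0,0,0,93]]]'
cat >> h.py <<'E'
def to(target,s=None):
    s=bot.read_state();T=np.array(s['tool_rot']);d=T.T@(np.array(target)-s['ee_pos'])
    print('t',s['time'],'pos',np.round(s['ee_pos'],4),'F',np.round(s['contact_force'],1),'op',round(s['opening'],4));print('units in tool axes',np.round(d/.04,3));print(np.round(T,3).tolist(),np.round(s['joint_pos'],2))
def rotto(Td):
    from scipy.spatial.transform import Rotation as Ro
    T=np.array(bot.read_state()['tool_rot']);print('rotvec tool',Ro.from_matrix(T.T@np.array(Td)).as_rotvec().round(3))
def frame(yaw,phi):  # d leans forward phi along yaw; tool z = left of yaw
    a=np.array([np.cos(yaw),np.sin(yaw),0]);z=np.array([-np.sin(yaw),np.cos(yaw),0]);k=np.array([0,0,1])
    d=np.sin(phi)*a-np.cos(phi)*k;return np.column_stack([d,np.cross(z,d),z])
E
python3 -c "
from h import *
to([.4659,.2593,.1596]);rotto(frame(np.radians(6.1),np.radians(30)))"
```

```text
time: 11.3
ee_pos: [0.4612, 0.2687, 0.2344]
tool_rot: [[0.492, -0.865, -0.094], [0.056, -0.076, 0.996], [-0.869, -0.495, 0.011]]
contact_force: [-0.7, 0.5, -0.3]
opening: 0.0928
t 11.3 pos [0.4612 0.2687 0.2344] F [-0.7  0.5 -0.3] op 0.0928
units in tool axes [ 1.669  0.843 -0.266]
[[0.492, -0.865, -0.094], [0.056, -0.076, 0.996], [-0.869, -0.495, 0.011]] [ 0.6  -0.54  2.12 -0.26  1.11 -1.  ]
rotvec tool [-0.016  0.003 -0.005]
```

```bash
python3 -m handwheel '[[[-0.015,0,0,0.8,0.42,-0.13,93],[0,0,0,0.8,0.42,-0.13,93],[0,0,0,0.5,0,0,93],[0,0,0,0.5,0,0,93],[0,0,0,0,0,0,93]]]'
python3 -c "
from h import *
to([.5305,.2662,.047]);rotto(frame(np.radians(6.1),np.radians(30)))
cv2.imwrite('pics/g1.png',np.hstack([cv2.resize(read_camera('side')[180:340,180:340],(400,400)),cv2.resize(read_camera('scene')[85:205,265:385],(400,400))]))"
```

```text
time: 11.8
ee_pos: [0.4888, 0.2641, 0.1319]
tool_rot: [[0.49, -0.866, -0.099], [0.06, -0.079, 0.995], [-0.87, -0.493, 0.013]]
contact_force: [0.2, -0.9, 1.0]
opening: 0.0929
t 11.8 pos [0.4888 0.2641 0.1319] F [ 0.2 -0.9  1. ] op 0.0929
units in tool axes [ 2.36   0.14  -0.079]
[[0.49, -0.866, -0.099], [0.06, -0.079, 0.995], [-0.87, -0.493, 0.013]] [ 0.54 -0.39  2.2  -0.27  0.87 -1.  ]
rotvec tool [-0.013  0.008 -0.008]
```

View pics/g1.png

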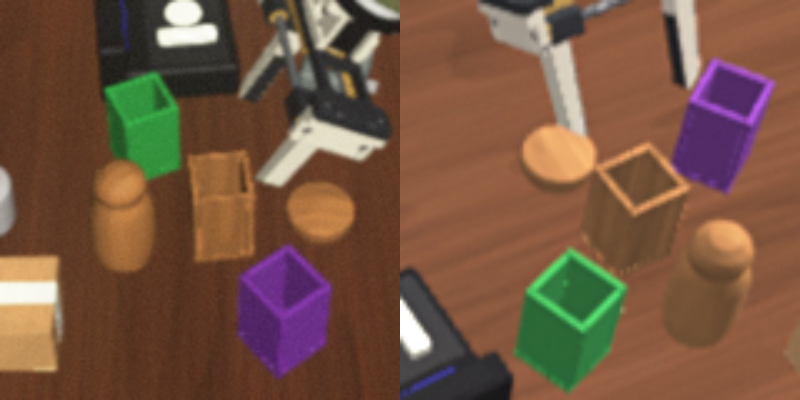

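```bash
python3 -m handwheel '[[[-0.01,0,0,0.6,0.07,-0.04,93],[0,0,0,0.6,0.07,-0.04,93],[0,0,0,0.6,0,0,93],[0,0,0,0.35,0,0,93],[0,0,0,0,0,0,93]]]'
python3 -c "
from h import *
to([.5305,.2662,.047]);rotto(frame(np.radians(6.1),np.radians(30)))
cv2.imwrite('pics/g2.png',np.hstack([cv2.resize(read_camera('side')[180:340,180:340],(400,400)),cv2.resize(read_camera('scene')[85:205,265:385],(400,400))]))"
```

```text
time: 12.4
ee_pos: [0.5364, 0.2712, 0.069]
tool_rot: [[0.502, -0.858, -0.105], [0.068, -0.082, 0.994], [-0.862, -0.507, 0.017]]
contact_force: [0.1, 0.2, 0.4]
opening: 0.0929
t 12.4 pos [0.5364 0.2712 0.069 ] F [0.1 0.2 0.4] op 0.0929
units in tool axes [ 0.392  0.415 -0.117]
[[0.502, -0.858, -0.105], [0.068, -0.082, 0.994], [-0.862, -0.507, 0.017]] [ 0.5  -0.17  2.16 -0.29  0.67 -0.99]
rotvec tool [-0.01   0.014  0.008]
```

View pics/g2.png

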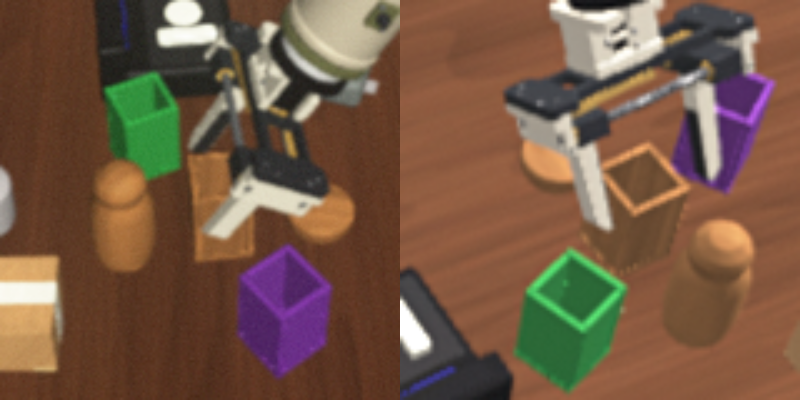

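Fingers straddle the pot on its ±y sides with clearance to green and purple. I'll make the last correction and close.

```bash
python3 -m handwheel '[[[-0.01,0.014,0,0.3,0.35,-0.117,93],[0,0,0,0.1,0.07,0,93],[0,0,0,0,0,0,93]]]'
python3 -c "
from h import *
to([.5305,.2662,.047]);rotto(frame(np.radians(6.1),np.radians(30)))"
python3 -m handwheel '[[[0,0,0,0,0,0,40],[0,0,0,0,0,0,40],[0,0,0,0,0,0,40],[0,0,0,0,0,0,40],[0,0,0,0,0,0,40],[0,0,0,0,0,0,40],[0,0,0,0,0,0,40]]]' 20
```

```text
time: 12.8
ee_pos: [0.5334, 0.2687, 0.0544]
tool_rot: [[0.511, -0.853, -0.107], [0.058, -0.09, 0.994], [-0.858, -0.514, 0.004]]
contact_force: [-0.9, -0.1, -0.7]
opening: 0.0928
t 12.8 pos [0.5334 0.2687 0.0544] F [-0.9 -0.1 -0.7] op 0.0928
units in tool axes [ 0.117  0.163 -0.054]
[[0.511, -0.853, -0.107], [0.058, -0.09, 0.994], [-0.858, -0.514, 0.004]] [ 0.51 -0.15  2.18 -0.34  0.64 -0.94]
rotvec tool [-0.001  0.004  0.017]
time: 13.5
ee_pos: [0.5359, 0.27, 0.0593]
tool_rot: [[0.515, -0.85, -0.107], [0.061, -0.088, 0.994], [-0.855, -0.519, 0.006]]
contact_force: [0.3, 0.1, -1.9]
opening: 0.0561
```

```bash
python3 -m handwheel '[[[0,0,0,-0.3,-0.18,0,40],[0,0,0,-0.8,-0.49,0,40],[0,0,0,-0.8,-0.49,0,40],[0,0,0,-0.8,-0.49,0,40],[0,0,0,-0.8,-0.49,0,40]]]'
python3 -c "
from h import *
to([.33,.40,.22])
cv2.imwrite('pics/g3.png',np.hstack([cv2.resize(read_camera('side')[100:340,180:420],(400,400)),cv2.resize(read_camera('scene')[45:205,245:405],(400,400))]))"
```

```text
time: 14.0
ee_pos: [0.5283, 0.2652, 0.2119]
tool_rot: [[0.494, -0.863, -0.106], [0.051, -0.093, 0.994], [-0.868, -0.496, -0.002]]
contact_force: [1.3, 0.9, -3.7]
opening: 0.0559
t 14.0 pos [0.5283 0.2652 0.2119] F [ 1.3  0.9 -3.7] op 0.0559
units in tool axes [-2.451  3.864  3.878]
[[0.494, -0.863, -0.106], [0.051, -0.093, 0.994], [-0.868, -0.496, -0.002]] [ 0.5  -0.36  2.03 -0.23  1.   -1.09]
```

View pics/g3.png

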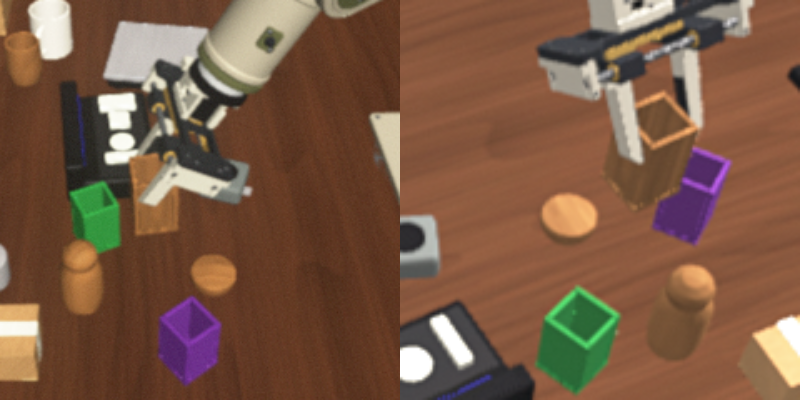

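```bash
python3 - <<'E'
from h import *
print(cast('scene',[(403,75),(458,112),(430,90),(374,0),(384,20)],0).round(3))
cv2.imwrite('pics/s2.png',read_camera('scene'))
E
```

```text
[[ 0.315  0.65   0.   ]
 [ 0.52   0.711  0.   ]
 [ 0.407  0.69   0.   ]
 [-0.076  0.789 -0.   ]
 [ 0.043  0.755 -0.   ]]
```

View pics/s2.png

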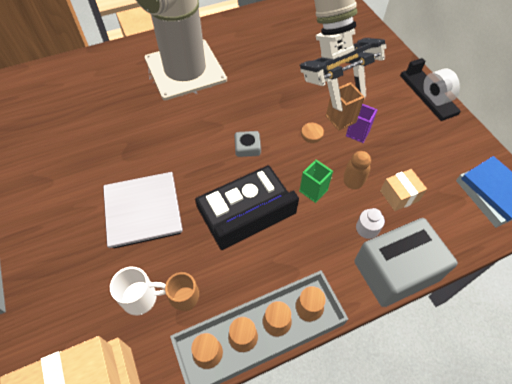

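```bash
python3 -m handwheel '[[[0,0,0,-0.45,0.67,0.61,40],[0,0,0,-0.45,0.67,0.61,40],[0,0,0,-0.45,0.67,0.61,40],[0,0,0,-0.45,0.67,0.61,40],[0,0,0,-0.45,0.67,0.61,40],[0,0,0,-0.45,0.67,0.61,40],[0,0,0,-0.45,0.67,0.61,40],[0,0,0,-0.45,0.67,0.61,40],[-0.117,-0.067,0,0,0,0,40],[-0.117,-0.067,0,0,0,0,40],[-0.117,-0.067,0,0,0,0,40],[-0.117,-0.067,0,0,0,0,40],[-0.117,-0.067,0,0,0,0,40],[-0.117,-0.067,0,0,0,0,40],[-0.117,-0.067,0,0,0,0,40]]]'
python3 -c "
from h import *
to([.25,.433,.25]);rotto(frame(np.radians(60),np.radians(-60)));rotto(frame(np.radians(60),np.radians(30)))"
```

```text
time: 15.65
ee_pos: [0.2261, 0.4248, 0.1814]
tool_rot: [[0.227, -0.453, -0.862], [0.38, -0.774, 0.506], [-0.897, -0.442, -0.004]]
contact_force: [-0.5, -1.2, -3.9]
opening: 0.0562
t 15.65 pos [0.2261 0.4248 0.1814] F [-0.5 -1.2 -3.9] op 0.0562
units in tool axes [-1.325 -1.188 -0.416]
[[0.227, -0.453, -0.862], [0.38, -0.774, 0.506], [-0.897, -0.442, -0.004]] [ 0.94 -0.73  2.31  0.04  1.1  -1.68]
rotvec tool [-9.000e-03 -1.000e-03  1.505e+00]
rotvec tool [-0.005 -0.006 -0.065]
```

```bash
python3 -m handwheel '[[[0,0,0,-0.66,-0.6,-0.2,40],[0,0,0,-0.66,-0.6,-0.2,40],[0,0,0.137,0,0,0,40],[0,0,0.137,0,0,0,40],[0,0,0.137,0,0,0,40],[0,0,0.137,0,0,0,40],[0,0,0.137,0,0,0,40],[0,0,0.137,0,0,0,40]]]'
python3 -c "
from h import *
to([.25,.433,.25]);rotto(frame(np.radians(60),np.radians(-60)))"
```

```text
time: 16.45
ee_pos: [0.2476, 0.4247, 0.2311]
tool_rot: [[-0.202, -0.467, -0.861], [-0.348, -0.788, 0.509], [-0.916, 0.402, -0.004]]
contact_force: [-0.2, -1.0, -3.2]
opening: 0.0562
t 16.45 pos [0.2476 0.4247 0.2311] F [-0.2 -1.  -3.2] op 0.0562
units in tool axes [-0.518 -0.001  0.052]
[[-0.202, -0.467, -0.861], [-0.348, -0.788, 0.509], [-0.916, 0.402, -0.004]] [ 0.96  0.26  1.37 -0.03  1.93 -1.65]
rotvec tool [-0.01   0.004  0.634]
```

```bash
python3 -m handwheel '[[[0,0,0.13,-0.2,0,0,40],[0,0,0.13,0,0,0,40],[0,0,0.13,0,0,0,40],[0,0,0.12,0,0,0,40],[0,0,0.12,0,0,0,40],[0,0,0,0,0,0,40]]]'
python3 -c "
from h import *
to([.25,.433,.1]);rotto(frame(np.radians(60),np.radians(-60)))
cv2.imwrite('pics/l1.png',np.hstack([cv2.resize(read_camera('side')[100:384,180:480],(400,380)),cv2.resize(read_camera('scene')[0:190,265:465],(400,380))]))"
```

```text
time: 17.05
ee_pos: [0.2476, 0.4249, 0.2156]
tool_rot: [[-0.452, -0.235, -0.861], [-0.768, -0.388, 0.509], [-0.454, 0.891, -0.005]]
contact_force: [0.0, 0.4, -6.0]
opening: 0.0559
t 17.05 pos [0.2476 0.4249 0.2156] F [ 0.   0.4 -6. ] op 0.0559
units in tool axes [ 1.128 -2.669  0.065]
[[-0.452, -0.235, -0.861], [-0.768, -0.388, 0.509], [-0.454, 0.891, -0.005]] [ 0.98  0.93  0.8  -0.09  2.51 -1.66]
rotvec tool [-0.009  0.007 -0.053]
```

View pics/l1.png

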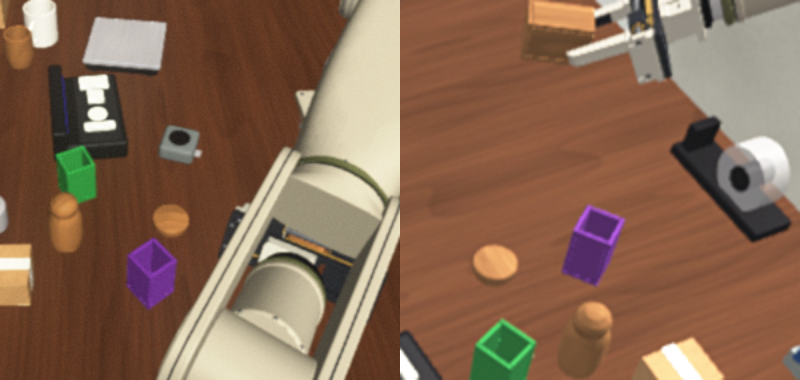

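```bash
python3 -m handwheel '[[[0,0,-0.074,0,0,0,40],[0,0,0,0.49,-0.81,0,40],[0,0,0,0.49,-0.81,0,40],[0,0,0,0.49,-0.81,0,40],[0,0,0,0.25,-0.4,0,40],[0,0,0,0,0,0,40]]]'
python3 -c "
from h import *
to([.25,.433,.0115]);T=np.array(bot.read_state()['tool_rot']);print('potz',T@[-.855,-.519,.006])
cv2.imwrite('pics/l2.png',np.hstack([cv2.resize(read_camera('side')[184:384,270:480],(400,380)),cv2.resize(read_camera('scene')[0:140,255:455],(400,280)).copy() if 0 else cv2.resize(read_camera('scene')[0:190,265:465],(400,380))]))"
```

```text
time: 17.75
ee_pos: [0.2567, 0.4381, 0.1034]
tool_rot: [[-0.409, -0.304, -0.86], [-0.701, -0.499, 0.51], [-0.584, 0.812, -0.009]]
contact_force: [-1.0, 0.1, -3.6]
opening: 0.0556
t 17.75 pos [0.2567 0.4381 0.1034] F [-1.   0.1 -3.6] op 0.0556
units in tool axes [ 1.5   -1.752  0.1  ]
[[-0.409, -0.304, -0.86], [-0.701, -0.499, 0.51], [-0.584, 0.812, -0.009]] [ 0.98  0.95  0.89 -0.07  2.25 -1.64]
potz [0.50232051 0.8613828  0.07820343]
```

View pics/l2.png

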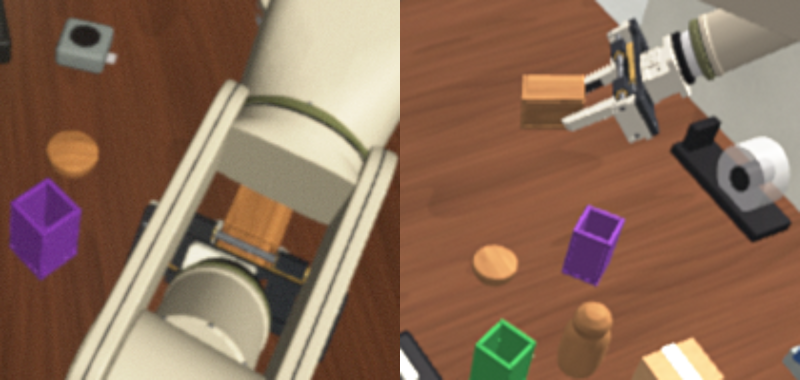

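```bash
python3 -m handwheel '[[[0,0,0.06,0.3,-0.45,0,40],[0,0,0,0.4,-0.65,0,40],[0,0,0,0.25,-0.4,0,40],[0,0,0,0.1,-0.18,0,40],[0,0,0,0,0,0,40]]]'
python3 -c "
from h import *
to([.25,.433,.0115]);T=np.array(bot.read_state()['tool_rot']);print('potz',T@[-.855,-.519,.006])"
```

```text
time: 18.35
ee_pos: [0.2629, 0.4464, 0.0365]
tool_rot: [[-0.42, -0.289, -0.86], [-0.72, -0.471, 0.51], [-0.552, 0.834, -0.01]]
contact_force: [0.1, -0.2, -2.7]
opening: 0.0557
t 18.35 pos [0.2629 0.4464 0.0365] F [ 0.1 -0.2 -2.7] op 0.0557
units in tool axes [ 0.721 -0.27   0.113]
[[-0.42, -0.289, -0.86], [-0.72, -0.471, 0.51], [-0.552, 0.834, -0.01]] [ 0.98  1.11  0.78 -0.07  2.23 -1.64]
potz [0.50391629 0.86308978 0.03957776]
```

```bash
python3 -m handwheel '[[[0,0,0.04,0.12,-0.17,0,40],[0,0,0,0.12,-0.17,0,40],[0,0,0,0,0,0,40]]]'; python3 -m handwheel '[[[0,0,0,0.08,-0.12,0,40],[0,0,0,0,0,0,40]]]'
python3 -c "
from h import *
to([.25,.433,.0115]);T=np.array(bot.read_state()['tool_rot']);print('potz',T@[-.855,-.519,.006])"
```

```text
time: 18.65
ee_pos: [0.264, 0.4477, 0.0238]
tool_rot: [[-0.429, -0.275, -0.86], [-0.736, -0.446, 0.51], [-0.524, 0.852, -0.011]]
contact_force: [0.1, -0.5, -2.7]
opening: 0.0558
time: 18.85
ee_pos: [0.2644, 0.4483, 0.0193]
tool_rot: [[-0.428, -0.277, -0.86], [-0.734, -0.449, 0.51], [-0.527, 0.85, -0.011]]
contact_force: [-0.3, 0.5, -3.4]
opening: 0.056
t 18.85 pos [0.2644 0.4483 0.0193] F [-0.3  0.5 -3.4] op 0.056
units in tool axes [0.539 0.106 0.118]
[[-0.428, -0.277, -0.86], [-0.734, -0.449, 0.51], [-0.527, 0.85, -0.011]] [ 0.98  1.18  0.72 -0.07  2.26 -1.64]
potz [0.50464584 0.86351501 0.00981842]
```

```bash
python3 -m handwheel '[[[0,0,0,0.06,-0.09,0,40],[0,0,0,0,0,0,40]]]'; python3 -m handwheel '[[[0,0,0,0.06,-0.09,0,40],[0,0,0,0,0,0,40]]]'; python3 -m handwheel '[[[0,0,0,0.06,-0.09,0,40],[0,0,0,0,0,0,40]]]'
```

```text
time: 19.05
ee_pos: [0.2648, 0.4487, 0.0158]
tool_rot: [[-0.428, -0.278, -0.86], [-0.733, -0.451, 0.51], [-0.529, 0.848, -0.011]]
contact_force: [0.1, 0.1, -2.6]
opening: 0.0558
time: 19.25
ee_pos: [0.2649, 0.4488, 0.0118]
tool_rot: [[-0.427, -0.278, -0.86], [-0.732, -0.451, 0.51], [-0.53, 0.848, -0.011]]
contact_force: [0.3, 0.4, -2.7]
opening: 0.0559
time: 19.45
ee_pos: [0.2653, 0.4492, 0.0088]
tool_rot: [[-0.427, -0.279, -0.86], [-0.732, -0.452, 0.51], [-0.531, 0.847, -0.011]]
contact_force: [-0.5, 0.8, -3.2]
opening: 0.056
```

```bash
python3 -m handwheel '[[[0,0,0,0.05,-0.08,0,40],[0,0,0,0,0,0,40]]]'; python3 -m handwheel '[[[0,0,0,0.05,-0.08,0,40],[0,0,0,0,0,0,40]]]'
python3 -c "
from h import *
cv2.imwrite('pics/l3.png',np.hstack([cv2.resize(read_camera('side')[184:384,270:480],(400,380)),cv2.resize(read_camera('scene')[0:95,305:405],(400,380))]))"
```

```text
time: 19.65
ee_pos: [0.2656, 0.4496, 0.0089]
tool_rot: [[-0.428, -0.278, -0.86], [-0.733, -0.45, 0.51], [-0.529, 0.848, -0.011]]
contact_force: [0.5, 0.1, -2.8]
opening: 0.056
time: 19.85
ee_pos: [0.2659, 0.4501, 0.0086]
tool_rot: [[-0.428, -0.278, -0.86], [-0.733, -0.45, 0.51], [-0.529, 0.849, -0.012]]
contact_force: [0.1, 0.4, -2.3]
opening: 0.0558
```

View pics/l3.png

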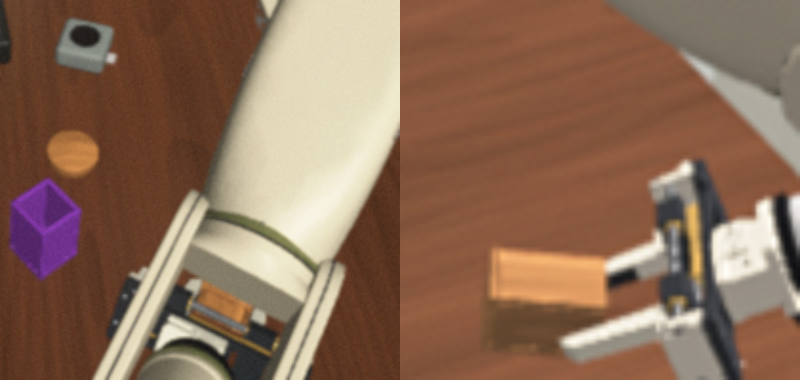

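```bash
python3 -m handwheel '[[[0,0,0,0,0,0,93],[0,0,0,0,0,0,93],[0,0,0,0,0,0,93],[0,0,0,0,0,0,93],[0,0,0,0,0,0,93],[0,0,0,-0.5,0,0,93],[0,0,0,-0.9,0,0,93],[0,0,0,-0.9,0,0,93],[0,0,0,-0.9,0,0,93]]]'
python3 -c "
from h import *
to([.25,.433,.2])
cv2.imwrite('pics/l4.png',np.hstack([cv2.resize(read_camera('side')[184:384,270:480],(400,380)),cv2.resize(read_camera('scene')[0:95,305:405],(400,380))]));cv2.imwrite('pics/w5.png',read_camera('wrist'))"
```

```text
time: 20.85
ee_pos: [0.3032, 0.5136, 0.062]
tool_rot: [[-0.429, -0.275, -0.86], [-0.735, -0.447, 0.51], [-0.525, 0.851, -0.011]]
contact_force: [28.1, 46.6, 9.4]
opening: 0.0929
t 20.85 pos [0.3032 0.5136 0.062 ] F [28.1 46.6  9.4] op 0.0929
units in tool axes [0.241 4.203 0.079]
[[-0.429, -0.275, -0.86], [-0.735, -0.447, 0.51], [-0.525, 0.851, -0.011]] [ 0.98  1.55  0.02 -0.09  2.59 -1.67]
```

View pics/l4.png

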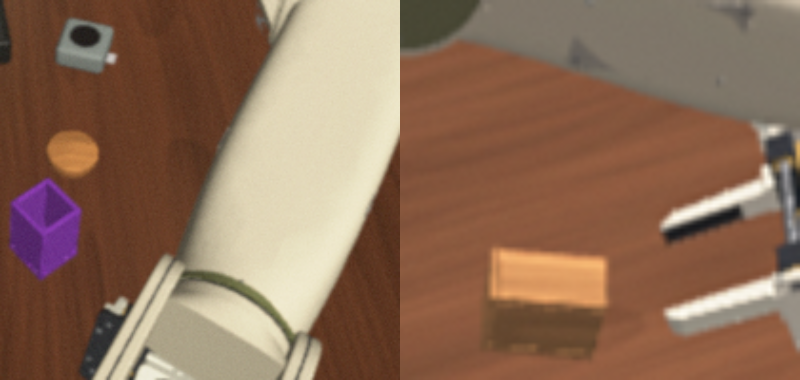

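View pics/w5.png

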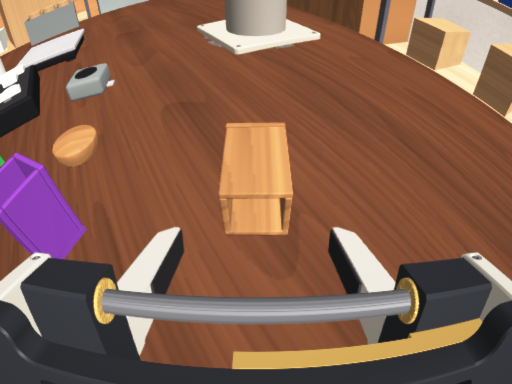

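Pot lies on its side, mouth outward (wrist view ≈(257,178)). Joint 3 has reached its lower limit with the arm stretched, so I'm moving up and inward immediately.

```bash
python3 -m handwheel '[[[0,0,0,0.1,0.8,0,93],[0,0,-0.1,0.1,0.8,0,93],[0,0,-0.13,0,0.6,0,93],[0,0,-0.14,0,0.4,0,93]]]'
python3 -c "
from h import *
to([.2,.38,.25])"
```

```text
time: 21.4
ee_pos: [0.2888, 0.4875, 0.1063]
tool_rot: [[-0.346, -0.373, -0.861], [-0.602, -0.615, 0.508], [-0.719, 0.695, -0.011]]
contact_force: [1.0, 0.7, 1.6]
opening: 0.0931
t 21.4 pos [0.2888 0.4875 0.1063] F [1.  0.7 1.6] op 0.0931
units in tool axes [-0.198  4.976  0.504]
[[-0.346, -0.373, -0.861], [-0.602, -0.615, 0.508], [-0.719, 0.695, -0.011]] [ 0.98  0.94  0.8  -0.06  2.17 -1.64]
```

```bash
python3 -m handwheel '[[[0,0,-0.13,0,0.8,0,93],[0,0,-0.13,-0.2,0.8,0,93],[0,0,-0.13,-0.4,0.8,0,93],[0,0,-0.13,-0.5,0.5,0,93],[0,0,-0.13,-0.4,0.4,0,93],[0,0,-0.13,0,0,0,93],[0,0,0,0,0,0,93]]]'
python3 - <<'E'
from h import *
to([.25,.42,.22]);rotto(frame(np.radians(60),np.radians(30)))
c=get_calibration('wrist');np.save('c6.npy',c,allow_pickle=True);im=read_camera('wrist');cv2.imwrite('pics/w6.png',im)
im=read_camera('scene');cv2.imwrite('pics/s6.png',cv2.resize(im[0:95,285:415],(780,570),interpolation=cv2.INTER_CUBIC))
E
```

```text
time: 22.1
ee_pos: [0.2624, 0.4435, 0.2326]
tool_rot: [[-0.005, -0.51, -0.86], [-0.038, -0.859, 0.51], [-0.999, 0.035, -0.015]]
contact_force: [-1.3, 0.9, -0.6]
opening: 0.0929
t 22.1 pos [0.2624 0.4435 0.2326] F [-1.3  0.9 -0.6] op 0.0929
units in tool axes [ 0.339  0.653 -0.027]
[[-0.005, -0.51, -0.86], [-0.038, -0.859, 0.51], [-0.999, 0.035, -0.015]] [ 0.95 -0.07  1.66 -0.02  1.59 -1.66]
rotvec tool [-0.008 -0.017 -0.559]
```

View pics/w6.png

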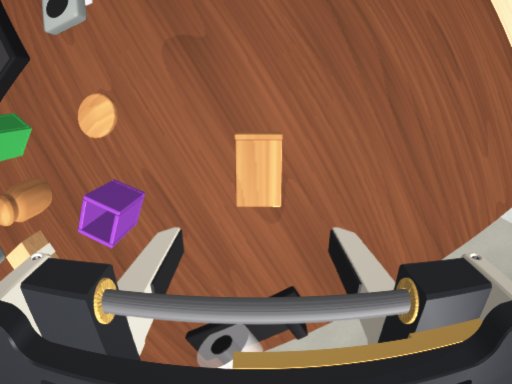

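View pics/s6.png

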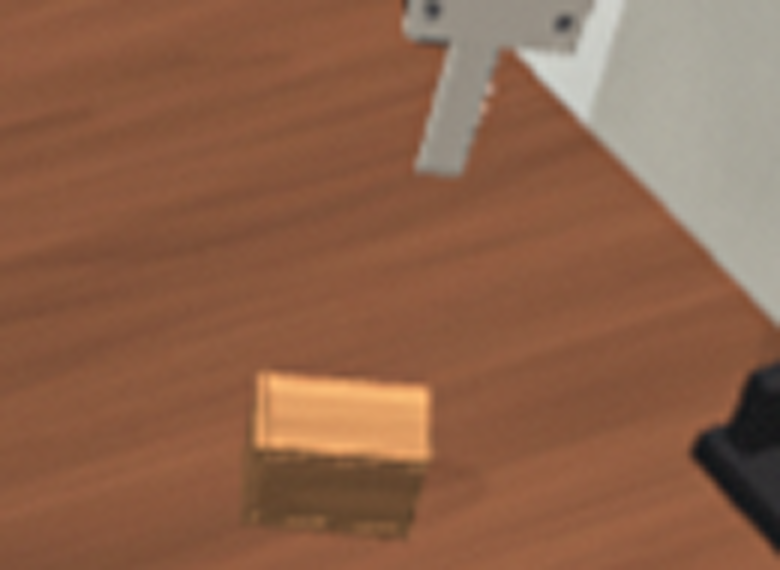

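```bash
python3 - <<'E'
from h import *
c=np.load('c6.npy',allow_pickle=True).item()
P=cast('wrist',[(235.5,140),(282.5,140),(281.5,207),(236.5,206.5)],.056,c);print(P.round(4).tolist(),[round(float(np.linalg.norm(P[i]-P[i-1])),4) for i in range(4)])
q=np.array([(256,372),(432,386),(430,460),(254,448)])/6+[285,0]
Q=cast('scene',q,.056);print(Q.round(4).tolist(),[round(float(np.linalg.norm(Q[i]-Q[i-1])),4) for i in range(4)])
E
```

```text
[[0.263, 0.3902, 0.056], [0.2148, 0.4186, 0.056], [0.2571, 0.4908, 0.056], [0.3055, 0.4617, 0.056]] [0.0831, 0.0559, 0.0837, 0.0564]
[[0.2138, 0.4135, 0.056], [0.2605, 0.4933, 0.056], [0.3082, 0.463, 0.056], [0.2641, 0.3841, 0.056]] [0.0583, 0.0925, 0.0566, 0.0903]
```

```bash
python3 -m handwheel '[[[0,0,0,0.8,0,0,93],[0,0,0,0.8,0,0,93],[0,0,0,0.6,0,0,93],[0,0,-0.13,0,0,0,93],[0,0,-0.13,0,0,0,93],[0,0,-0.13,0,0,0,93],[0,0,-0.13,0,0,0,93],[0,0,-0.1,0,0,0,93]]]'
python3 - <<'E'
from h import *
to([.2616,.4382,.0083]);rotto(frame(np.radians(60.2),np.radians(35)))
E
```

```text
time: 23.0
ee_pos: [0.2718, 0.4527, 0.1381]
tool_rot: [[0.287, -0.423, -0.86], [0.462, -0.725, 0.511], [-0.839, -0.543, -0.013]]
contact_force: [-1.2, 0.1, 1.0]
opening: 0.0931
t 23.0 pos [0.2718 0.4527 0.1381] F [-1.2  0.1  1. ] op 0.0931
units in tool axes [2.481 2.134 0.077]
[[0.287, -0.423, -0.86], [0.462, -0.725, 0.511], [-0.839, -0.543, -0.013]] [ 0.88 -0.64  2.38  0.1   0.83 -1.77]
rotvec tool [-0.006 -0.02  -0.036]
```

```bash
python3 -m handwheel '[[[0,0,0,0.6,0.5,0.02,93],[0,0,0,0.6,0.5,0.02,93],[0,0,0,0,0,0,93]]]'
python3 - <<'E'
from h import *
to([.2616,.4382,.0083]);rotto(frame(np.radians(60.2),np.radians(35)))
E
```

```text
time: 23.3
ee_pos: [0.2696, 0.449, 0.0785]
tool_rot: [[0.29, -0.422, -0.859], [0.465, -0.723, 0.512], [-0.837, -0.547, -0.013]]
contact_force: [-0.4, -0.2, -0.5]
opening: 0.093
t 23.3 pos [0.2696 0.449  0.0785] F [-0.4 -0.2 -0.5] op 0.093
units in tool axes [1.286 1.241 0.056]
[[0.29, -0.422, -0.859], [0.465, -0.723, 0.512], [-0.837, -0.547, -0.013]] [ 0.88 -0.57  2.45  0.12  0.69 -1.8 ]
rotvec tool [-0.007 -0.021 -0.032]
```

```bash
python3 -m handwheel '[[[0,0,0.1,0.3,0.15,0,93],[0,0,0,0.4,0.2,0,93],[0,0,0,0,0,0,93]]]'
python3 - <<'E'
from h import *
to([.2685,.4504,.0065]);rotto(frame(np.radians(60.2),np.radians(27.5)))
E
```

```text
time: 23.6
ee_pos: [0.2732, 0.4532, 0.0497]
tool_rot: [[0.242, -0.451, -0.859], [0.385, -0.768, 0.512], [-0.891, -0.454, -0.013]]
contact_force: [-0.6, -1.2, -0.8]
opening: 0.0927
t 23.6 pos [0.2732 0.4532 0.0497] F [-0.6 -1.2 -0.8] op 0.0927
units in tool axes [0.907 0.598 0.078]
[[0.242, -0.451, -0.859], [0.385, -0.768, 0.512], [-0.891, -0.454, -0.013]] [ 0.89 -0.38  2.34  0.08  0.71 -1.76]
rotvec tool [-0.009 -0.019 -0.008]
```

```bash
python3 -m handwheel '[[[0,0,0,0.4,0.28,0.08,93],[0,0,0,0.3,0.2,0,93],[0,0,0,0.15,0.1,0,93],[0,0,0,0,0,0,93]]]'
python3 - <<'E'
from h import *
to([.2685,.4504,.0065]);rotto(frame(np.radians(60.2),np.radians(27.5)))
cv2.imwrite('pics/l5.png',np.hstack([cv2.resize(read_camera('side')[184:384,270:480],(400,380)),cv2.resize(read_camera('scene')[0:95,305:405],(400,380))]))
E
```

```text
time: 24.0
ee_pos: [0.273, 0.4565, 0.0157]
tool_rot: [[0.244, -0.45, -0.859], [0.387, -0.767, 0.512], [-0.889, -0.458, -0.013]]
contact_force: [0.1, -0.1, -0.6]
opening: 0.0929
t 24.0 pos [0.273  0.4565 0.0157] F [ 0.1 -0.1 -0.6] op 0.0929
units in tool axes [0.118 0.274 0.02 ]
[[0.244, -0.45, -0.859], [0.387, -0.767, 0.512], [-0.889, -0.458, -0.013]] [ 0.9  -0.3   2.36  0.09  0.61 -1.77]
rotvec tool [-0.009 -0.019 -0.004]
```

View pics/l5.png

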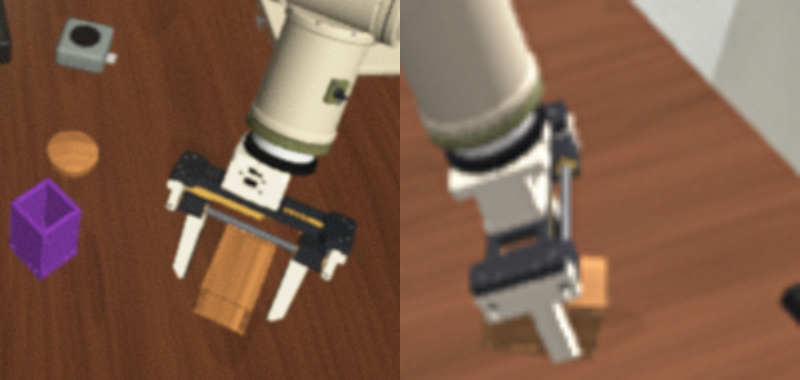

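```bash
python3 -m handwheel '[[[0,0,0,0.14,0.3,0.02,93],[0,0,0,0,0.05,0,40],[0,0,0,0,0.02,0,40],[0,0,0,0,0.02,0,40],[0,0,0,0,0,0,40],[0,0,0,0,0,0,40],[0,0,0,0,0,0,40],[0,0,0,0,0,0,40]]]' 25
python3 - <<'E'
from h import *
to([.2685,.4504,.0065])
T=np.array(bot.read_state()['tool_rot']);p=np.array(bot.read_state()['ee_pos']);G=p-.0265*T[:,0];a=np.array([np.cos(np.radians(60.2)),np.sin(np.radians(60.2)),0]);print('G',G,'g',(G-[.239,.399,.028])@a,'potz in tool',T.T@a)
E
```

```text
time: 24.9
ee_pos: [0.2677, 0.4485, 0.0069]
tool_rot: [[0.248, -0.448, -0.859], [0.392, -0.764, 0.512], [-0.886, -0.463, -0.014]]
contact_force: [0.1, -0.1, -1.0]
opening: 0.0558
t 24.9 pos [0.2677 0.4485 0.0069] F [ 0.1 -0.1 -1. ] op 0.0558
units in tool axes [ 0.033 -0.04   0.008]
[[0.248, -0.448, -0.859], [0.392, -0.764, 0.512], [-0.886, -0.463, -0.014]] [ 0.9  -0.32  2.39  0.09  0.59 -1.77]
G [0.26116255 0.43812441 0.03039541] g 0.04496502092062274 potz in tool [ 0.46323901 -0.88605761  0.01765036]
```

```bash
python3 - <<'E'
from h import *
print('mug top',cast('scene',[(131,284)],.092).round(3),'roundpot top',cast('scene',[(181,285)],.085).round(3))
P=np.array([[.41,-.17],[.379,-.342],[.554,-.375],[.587,-.201]]);Q=np.array([[.409,-.162],[.378,-.343],[.554,-.367],[.579,-.186]])
print(P.mean(0),Q.mean(0))
E
```

```text
mug top [[ 0.692 -0.339  0.092]] roundpot top [[ 0.734 -0.243  0.085]]
[ 0.4825 -0.272 ] [ 0.48   -0.2645]
```

```bash
python3 -m handwheel '[[[0,0,0,-0.4,-0.21,0,40],[0,0,0,-0.8,-0.42,0,40],[0,0,0.13,-0.7,-0.3,0,40],[0,0,0.13,-0.8,-0.2,0,40],[0,0,0.13,-0.8,-0.1,0,40],[0,0,0.1,-0.8,0,0,40],[0,0,0,-0.8,0,0,40],[0,0,0,-0.8,0,0,40]]]'
python3 - <<'E'
from h import *
to([.42,.2,.3]);rotto(frame(np.radians(60),0))
cv2.imwrite('pics/l6.png',np.hstack([cv2.resize(read_camera('side')[84:384,170:480],(400,380)),cv2.resize(read_camera('scene')[0:190,255:455],(400,380))]))
E
```

```text
time: 25.7
ee_pos: [0.2524, 0.4313, 0.2438]
tool_rot: [[-0.02, -0.513, -0.858], [-0.057, -0.856, 0.513], [-0.998, 0.059, -0.012]]
contact_force: [0.2, 0.1, -2.6]
opening: 0.0563
t 25.7 pos [0.2524 0.4313 0.2438] F [ 0.2  0.1 -2.6] op 0.0563
units in tool axes [-1.157  2.885 -6.58 ]
[[-0.02, -0.513, -0.858], [-0.057, -0.856, 0.513], [-0.998, 0.059, -0.012]] [ 0.95 -0.09  1.66 -0.02  1.64 -1.65]
rotvec tool [-0.016 -0.012 -0.059]
```

View pics/l6.png

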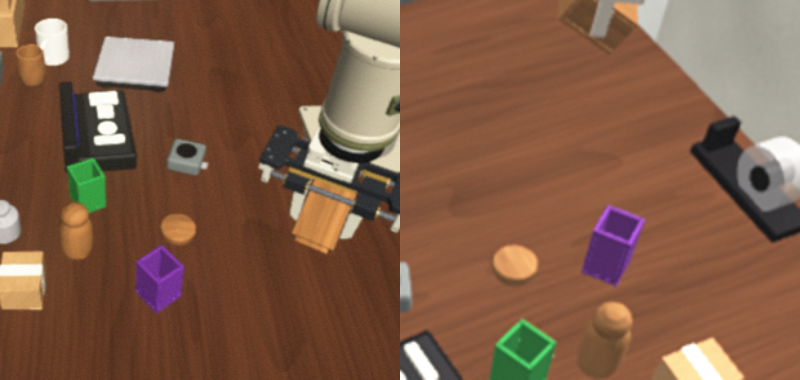

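```bash
python3 -m handwheel '[[[0,0,0,-0.15,0.36,-0.83,40],[0,0,0,-0.15,0.36,-0.83,40],[0,0,0,-0.15,0.36,-0.83,40],[0,0,0,-0.15,0.36,-0.83,40],[0,0,0,-0.15,0.36,-0.83,40],[0,0,0,-0.15,0.36,-0.83,40],[0,0,0,-0.15,0.36,-0.83,40],[0,0,0,-0.15,0.36,-0.83,40],[0.143,0,0,0,0,0,40],[0.143,0,0,0,0,0,40],[0.143,0,0,0,0,0,40],[0.143,0,0,0,0,0,40],[0.143,0,0,0,0,0,40],[0.143,0,0,0,0,0,40],[0.143,0,0,0,0,0,40]]]'
python3 - <<'E'
from h import *
to([.44,-.25,.3]);rotto(frame(np.radians(-55),0))
E
```

```text
time: 27.3
ee_pos: [0.4225, 0.1861, 0.2774]
tool_rot: [[-0.039, -0.999, 0.001], [-0.062, 0.003, 0.998], [-0.997, 0.039, -0.062]]
contact_force: [-0.5, 0.1, -3.1]
opening: 0.056
t 27.3 pos [0.4225 0.1861 0.2774] F [-0.5  0.1 -3.1] op 0.056
units in tool axes [  0.096  -0.453 -10.916]
[[-0.039, -0.999, 0.001], [-0.062, 0.003, 0.998], [-0.997, 0.039, -0.062]] [ 0.34 -0.2   1.7  -0.05  1.71 -1.23]
rotvec tool [ 0.957 -0.076 -0.006]
```

```bash
python3 -m handwheel '[[[0,0,0,-0.1,-0.04,-0.98,40],[0,0,0,-0.1,-0.04,-0.98,40],[0,0,0,-0.1,-0.04,-0.98,40],[0,0,0,-0.1,-0.04,-0.98,40],[0,0,0,-0.05,-0.04,-0.98,40],[0,0,0,-0.05,-0.04,-0.98,40],[0,0,0,-0.05,-0.04,-0.98,40],[0,0,0,-0.05,-0.04,-0.98,40],[0,0,0,-0.05,-0.04,-0.98,40],[0,0,0,-0.05,-0.04,-0.98,40],[0.137,-0.01,0,0,0,0,40],[0.137,-0.01,0,0,0,0,40],[0.137,-0.01,0,0,0,0,40],[0.137,-0.01,0,0,0,0,40],[0.137,-0.01,0,0,0,0,40],[0.137,-0.01,0,0,0,0,40],[0.137,-0.01,0,0,0,0,40]]]'
python3 - <<'E'
from h import *
to([.44,-.25,.25]);rotto(frame(np.radians(-55),0));rotto(frame(np.radians(-55),np.radians(-62.4)))
E
```

```text
time: 29.0
ee_pos: [0.4255, -0.2175, 0.293]
tool_rot: [[-0.042, -0.538, 0.842], [0.01, 0.843, 0.538], [-0.999, 0.031, -0.03]]
contact_force: [-0.0, 0.6, -3.4]
opening: 0.0559
t 29.0 pos [ 0.4255 -0.2175  0.293 ] F [-0.   0.6 -3.4] op 0.0559
units in tool axes [ 1.051 -0.912 -0.1  ]
[[-0.042, -0.538, 0.842], [0.01, 0.843, 0.538], [-0.999, 0.031, -0.03]] [-0.57 -0.18  1.65 -0.01  1.71 -1.14]
rotvec tool [-0.043 -0.029 -0.031]
rotvec tool [-0.054 -0.003  1.057]
```

```bash
python3 -m handwheel '[[[-0.05,0,0.13,0.2,-0.4,0,40],[0,0,0.132,0,-0.4,0,40],[0,0,0.132,0,0,0,40],[0,0,0.132,0,0,0,40],[0,0,0.132,0,0,0,40],[0,0,0.132,0,0,0,40],[0,0,0.132,0,0,0,40],[0,0,0.1,0,0,0,40],[0,0,0,0,0,0,40]]]'
cat >> h.py <<'E'
def potz():
    T=np.array(bot.read_state()['tool_rot']);z=T@[.463,-.886,0];p=np.array(bot.read_state()['ee_pos'])
    print('potz',z.round(3),'G',(p-.0265*T[:,0]).round(4))
E
python3 - <<'E'
from h import *
to([.4415,-.2608,.0727]);potz();rotto(frame(np.radians(-55),np.radians(-62.4)))
cv2.imwrite('pics/q1.png',np.hstack([cv2.resize(read_camera('side')[30:200,150:400],(400,272)),cv2.resize(read_camera('scene')[110:280,50:300],(400,272))]))
E
```

```text
time: 29.9
ee_pos: [0.4387, -0.2414, 0.2668]
tool_rot: [[-0.519, -0.241, 0.82], [0.724, 0.385, 0.572], [-0.454, 0.891, -0.025]]
contact_force: [-0.1, -0.2, -4.0]
opening: 0.0563
t 29.9 pos [ 0.4387 -0.2414  0.2668] F [-0.1 -0.2 -4. ] op 0.0563
units in tool axes [ 1.815 -4.527 -0.097]
[[-0.519, -0.241, 0.82], [0.724, 0.385, 0.572], [-0.454, 0.891, -0.025]] [-0.75  0.85  0.82  0.32  2.53 -1.18]
potz [-0.027 -0.006 -0.999] G [ 0.4524 -0.2606  0.2789]
rotvec tool [-0.023 -0.01  -0.011]
```

View pics/q1.png

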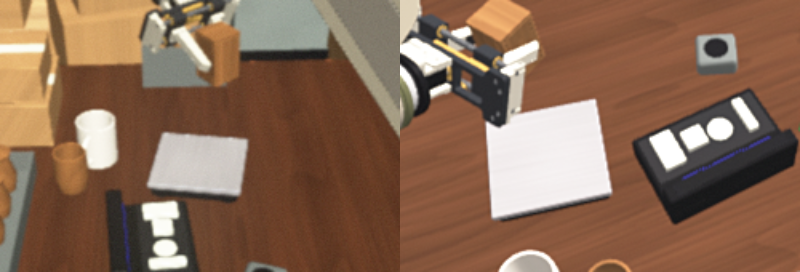

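```bash
python3 -m handwheel '[[[-0.02,-0.01,0,0.3,-0.6,0,40],[0,0,0,0.4,-0.8,0,40],[0,0,0,0.4,-0.8,0,40],[0,0,0,0.2,-0.4,0,40],[0,0,0,0,0,0,40]]]'
python3 - <<'E'
from h import *
to([.4415,-.2608,.0727]);potz();rotto(frame(np.radians(-55),np.radians(-62.4)))
E
```

```text
time: 30.5
ee_pos: [0.4451, -0.2469, 0.1617]
tool_rot: [[-0.497, -0.291, 0.817], [0.71, 0.405, 0.576], [-0.499, 0.866, 0.005]]
contact_force: [-0.3, -0.7, -2.4]
opening: 0.0559
t 30.5 pos [ 0.4451 -0.2469  0.1617] F [-0.3 -0.7 -2.4] op 0.0559
units in tool axes [ 0.909 -2.042 -0.286]
[[-0.497, -0.291, 0.817], [0.71, 0.405, 0.576], [-0.499, 0.866, 0.005]] [-0.75  0.93  0.87  0.26  2.36 -1.28]
potz [ 0.028 -0.031 -0.999] G [ 0.4583 -0.2657  0.1749]
rotvec tool [ 0.006 -0.     0.041]
```

```bash
python3 -m handwheel '[[[0,0,0.04,0.3,-0.6,0,40],[0,0,0,0.4,-0.75,0,40],[0,0,0,0,0,0,40]]]'
python3 - <<'E'
from h import *
to([.4415,-.2608,.0727]);potz();rotto(frame(np.radians(-55),np.radians(-62.4)))
cv2.imwrite('pics/q2.png',np.hstack([cv2.resize(read_camera('side')[30:200,150:400],(400,272)),cv2.resize(read_camera('scene')[110:280,50:300],(400,272))]))
E
```

```text
time: 30.8
ee_pos: [0.4497, -0.2502, 0.1086]
tool_rot: [[-0.504, -0.282, 0.816], [0.719, 0.386, 0.578], [-0.478, 0.878, 0.008]]
contact_force: [-0.5, 0.6, -3.0]
opening: 0.0563
t 30.8 pos [ 0.4497 -0.2502  0.1086] F [-0.5  0.6 -3. ] op 0.0563
units in tool axes [ 0.342 -0.832 -0.328]
[[-0.504, -0.282, 0.816], [0.719, 0.386, 0.578], [-0.478, 0.878, 0.008]] [-0.75  1.03  0.83  0.26  2.33 -1.3 ]
potz [ 0.017 -0.009 -0.999] G [ 0.4631 -0.2693  0.1212]
rotvec tool [ 0.01  -0.001  0.017]
```

View pics/q2.png

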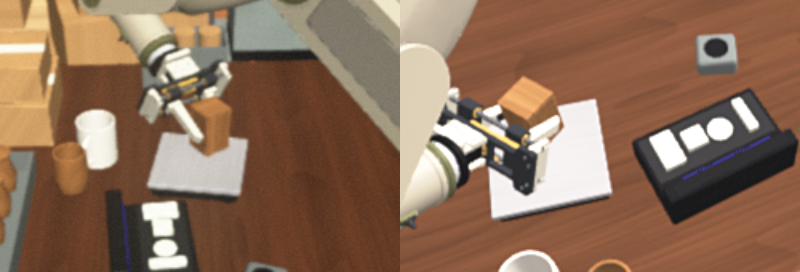

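```bash
python3 -m handwheel '[[[0,0,0.02,0.15,-0.28,0,40],[0,0,0,0.14,-0.25,0,40],[0,0,0,0,0,0,40]]]';python3 -m handwheel '[[[0,0,0,0.06,-0.1,0,40],[0,0,0,0,0,0,40]]]'
python3 -c "
from h import *
potz()"
```

```text
time: 31.2
ee_pos: [0.4541, -0.2537, 0.0967]
tool_rot: [[-0.504, -0.285, 0.815], [0.721, 0.382, 0.579], [-0.476, 0.879, 0.013]]
contact_force: [0.5, -0.1, -2.8]
opening: 0.0561
time: 31.4
ee_pos: [0.4549, -0.2544, 0.0944]
tool_rot: [[-0.502, -0.288, 0.815], [0.719, 0.384, 0.579], [-0.48, 0.877, 0.014]]
contact_force: [-1.2, 0.5, -3.0]
opening: 0.0561
potz [ 0.023 -0.008 -0.999] G [ 0.4682 -0.2734  0.1071]
```

```bash
python3 -m handwheel '[[[0,0,0.02,0.22,-0.25,0,40],[0,0,0,0.1,-0.12,0,40],[0,0,0,0,0,0,40]]]';python3 -m handwheel '[[[0,0,0,0.1,-0.1,0,40],[0,0,0,0,0,0,40]]]'
python3 -c "
from h import *
potz()"
```

```text
time: 31.7
ee_pos: [0.4529, -0.2507, 0.0749]
tool_rot: [[-0.508, -0.279, 0.815], [0.726, 0.37, 0.579], [-0.463, 0.886, 0.015]]
contact_force: [-0.7, -0.3, -2.9]
opening: 0.0557
time: 31.9
ee_pos: [0.4522, -0.2493, 0.0702]
tool_rot: [[-0.508, -0.279, 0.815], [0.727, 0.369, 0.579], [-0.462, 0.887, 0.015]]
contact_force: [0.5, -0.8, -3.1]
opening: 0.0561
potz [ 0.012  0.01  -1.   ] G [ 0.4656 -0.2686  0.0824]
```

```bash
python3 -m handwheel '[[[0,0,0,0.04,-0.08,0,40],[0,0,0,0,0,0,40]]]';python3 -m handwheel '[[[0,0,0,0.04,-0.08,0,40],[0,0,0,0,0,0,40]]]'
python3 -c "
from h import *
potz()
cv2.imwrite('pics/q3.png',np.hstack([cv2.resize(read_camera('side')[80:170,230:330],(400,360)),cv2.resize(read_camera('scene')[150:260,80:200],(400,360))]))"
```

```text
time: 32.1
ee_pos: [0.4523, -0.2495, 0.0707]
tool_rot: [[-0.509, -0.279, 0.814], [0.727, 0.366, 0.58], [-0.46, 0.888, 0.017]]
contact_force: [0.4, 1.0, -3.1]
opening: 0.0563
time: 32.3
ee_pos: [0.4528, -0.2498, 0.0704]
tool_rot: [[-0.509, -0.28, 0.814], [0.727, 0.365, 0.581], [-0.46, 0.888, 0.018]]
contact_force: [-0.3, -0.8, -3.2]
opening: 0.0563
potz [ 0.012  0.013 -1.   ] G [ 0.4663 -0.2691  0.0826]
```

View pics/q3.png

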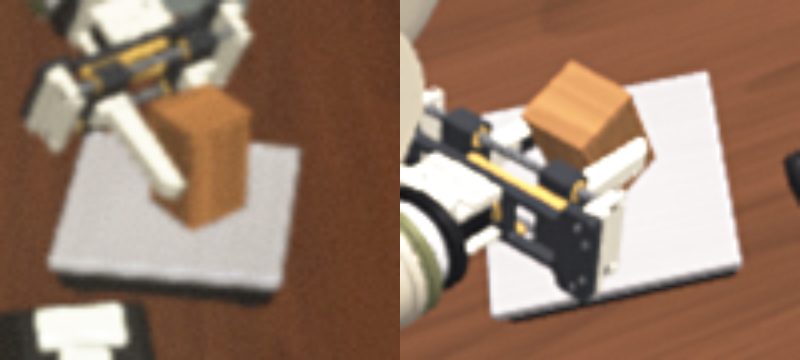

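```bash
python3 -m handwheel '[[[0,0,0,0.05,-0.1,0,40],[0,0,0,0,0,0,40]]]'
```

```text
time: 32.6
ee_pos: [0.4531, -0.25, 0.0699]
tool_rot: [[-0.51, -0.28, 0.813], [0.728, 0.363, 0.582], [-0.458, 0.889, 0.019]]
contact_force: [0.5, -0.7, -2.7]
opening: 0.0561
```

Height has stalled at the expected standing height, so the mouth is on the plate. I'll release and back out along the fingers.

```bash
python3 -m handwheel '[[[0,0,0,0,0,0,62],[0,0,0,0,0,0,70],[0,0,0,0,0,0,80],[0,0,0,0,0,0,93],[0,0,0,0,0,0,93],[0,0,0,0,0,0,93]]]'
python3 -c "
from h import *
to([.45,-.25,.07]);potz()
cv2.imwrite('pics/q4.png',np.hstack([cv2.resize(read_camera('side')[80:170,230:330],(400,360)),cv2.resize(read_camera('scene')[150:260,80:200],(400,360))]))"
```

```text
time: 33.2
ee_pos: [0.4524, -0.2493, 0.0679]
tool_rot: [[-0.511, -0.279, 0.813], [0.729, 0.361, 0.582], [-0.456, 0.89, 0.018]]
contact_force: [-0.3, -0.2, 0.3]
opening: 0.0918
t 33.2 pos [ 0.4524 -0.2493  0.0679] F [-0.3 -0.2  0.3] op 0.0918
units in tool axes [-0.007  0.057 -0.057]
[[-0.511, -0.279, 0.813], [0.729, 0.361, 0.582], [-0.456, 0.89, 0.018]] [-0.75  1.12  0.78  0.26  2.31 -1.32]
potz [ 0.01   0.017 -0.999] G [ 0.4659 -0.2686  0.08  ]
```

View pics/q4.png

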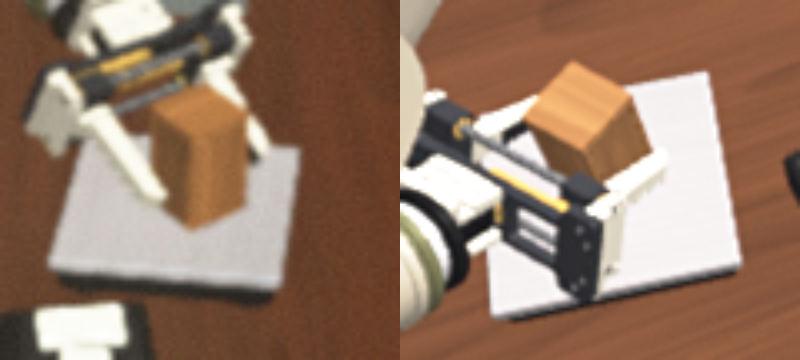

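```bash
python3 -m handwheel '[[[0,0,0,-0.4,0.2,0,93],[0,0,0,-0.5,0.35,0,93],[0,0,0,-0.5,0.5,0,93]]]'
python3 -c "
from h import *
to([.45,-.25,.3]);potz()"
python3 -m handwheel '[[[0,0,0,-0.45,0.75,0,93],[0,0,0,-0.4,0.8,0,93],[0,0,0,-0.4,0.8,0,93],[0,0,0,-0.4,0.8,0,93],[0,0,0,0,0,0,93]]]'
python3 -c "
from h import *
to([.45,-.25,.3])
cv2.imwrite('pics/q5.png',np.hstack([cv2.resize(read_camera('side')[80:170,230:330],(400,360)),cv2.resize(read_camera('scene')[150:260,80:200],(400,360))]))
a=read_camera('scene');cv2.imwrite('pics/q6.png',a);cv2.imwrite('pics/q7.png',read_camera('side'));longkey()"
```

```text
time: 33.6
ee_pos: [0.4677, -0.2732, 0.1283]
tool_rot: [[-0.515, -0.272, 0.813], [0.731, 0.355, 0.582], [-0.447, 0.894, 0.016]]
contact_force: [1.1, -0.4, 0.1]
opening: 0.0931
t 33.6 pos [ 0.4677 -0.2732  0.1283] F [ 1.1 -0.4  0.1] op 0.0931
units in tool axes [-1.266  4.165  0.046]
[[-0.515, -0.272, 0.813], [0.731, 0.355, 0.582], [-0.447, 0.894, 0.016]] [-0.75  1.14  0.63  0.29  2.45 -1.27]
potz [ 0.003  0.024 -0.999] G [ 0.4814 -0.2926  0.1402]
time: 34.1
ee_pos: [0.4675, -0.278, 0.2789]
tool_rot: [[-0.514, -0.275, 0.813], [0.73, 0.358, 0.582], [-0.451, 0.892, 0.017]]
contact_force: [1.0, -0.6, 1.0]
opening: 0.0925
t 34.1 pos [ 0.4675 -0.278   0.2789] F [ 1.  -0.6  1. ] op 0.0925
units in tool axes [0.498 0.841 0.06 ]
[[-0.514, -0.275, 0.813], [0.73, 0.358, 0.582], [-0.451, 0.892, 0.017]] [-0.76  1.02  0.55  0.38  2.64 -1.17]
white 217.0 202.8 283.5
white 233.4 195.1 147.5
white 249.5 190.1 148.0
white 265.3 180.5 117.0
```

View pics/q5.png

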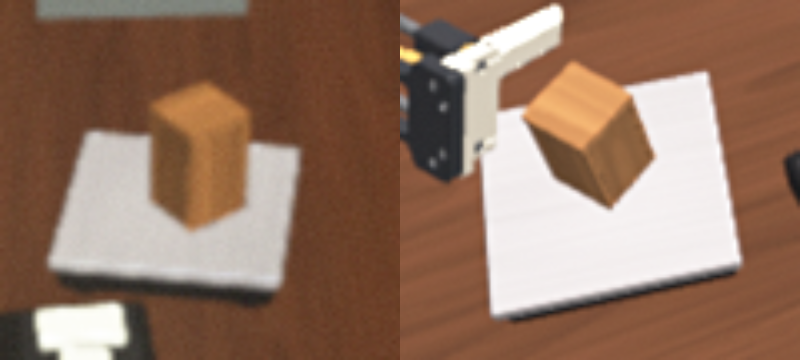

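View pics/q6.png

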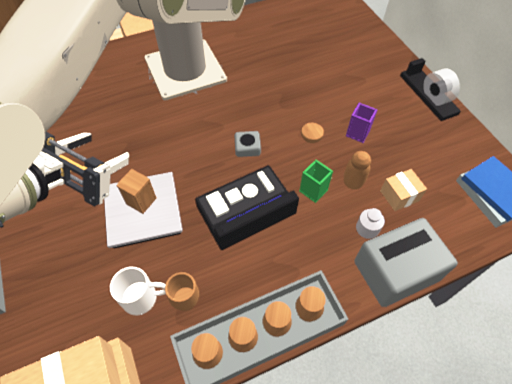

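View pics/q7.png

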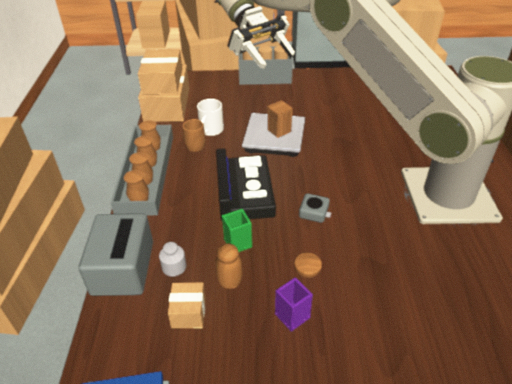

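```bash
python3 - <<'E'
from h import *
q=np.array([(124,117),(175,62),(232,97),(182,152)])/[3.333,3.273]+[80,150]
P=cast('scene',q,.13);print(P.round(3).tolist(),P.mean(0),[round(float(np.linalg.norm(P[i]-P[i-1])),3) for i in range(4)])
d=P.mean(0)[:2]-[.4815,-.268];y=np.radians(10.3);print('plate frame',d[0]*np.cos(y)+d[1]*np.sin(y),-d[0]*np.sin(y)+d[1]*np.cos(y))
bot.hand_in();print(bot.read_state()['time'])
E
```

```text
[[0.463, -0.303, 0.13], [0.43, -0.257, 0.13], [0.476, -0.228, 0.13], [0.508, -0.273, 0.13]] [ 0.46920701 -0.26536117  0.13      ] [0.054, 0.056, 0.055, 0.055]
plate frame -0.011623064211852963 0.004794320291329325
the job is handed in; nothing more can be done
the job is handed in; nothing more can be done
```

The job is done and handed in at about 34 s: the round key is latched down, and the square wooden pot stands mouth-down on the plate, released. `hand_in` reported no verdict.

**What I did**
- I pressed the round key to its stop while the plate was empty.
- I picked up the pot, laid it on its side in the open area on the left, and gripped it again near its middle.
- I turned it mouth-down onto the plate, let go and backed off.

**Last checks**
- **Keys:** In the scene view the round key stays down on its own and the long key is up. The square and narrow keys have not moved.
- **Pot:** It stands about 12 mm and 5 mm from the plate's centre. Its top face measures 54–56 mm across when placed 130 mm above the table, so it sits flat at the right height.
- **Gripper and bystanders:** The gripper is clear of everything. The bystanders look unmoved in the scene and side views.

**What disagreed or went wrong**
- The fingertips were about 7.5 mm behind the reported TCP, not the stated 22 mm ahead of it. Both the key contact and the wrist view showed this, so I planned with the measured value.
- The force reading barely showed light contact. I judged the two set-downs by where the height stopped changing.
- The force peaked at 66 N upward (about 75 N in total) against the key's stop.
- It read about 55 N when joint 3 reached its lower limit during one retreat. I moved the arm away at once.
- Both readings are under the 120 N wrist limit.

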